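# Load the drying carousel, three clicks a cup

### The arm

A 7-joint arm with a two-finger parallel gripper is mounted at the origin on the work surface. World frame = base frame: x ahead of the robot, y to its left, z up, the work surface at z = 0. Lengths are in m, angles in rad, forces in N, time in s.
With the tool pointing down it reaches from about 0.4 to 0.85 m from the base axis. Payload 4.5 kg.
Tool frame: the origin (TCP) lies at the very end of the fingers, on their centre line; the grasp point (between the pads) lies 19 mm behind it (r.grip_depth is the z of the grasp point in the tool frame, in m); z points along the fingers, y is the line along which they close (so a half turn about z gives the same grasp; the last joint's range is limited). The gripper opens to 88 mm and grips with 3 to 60 N. Pads are 18 mm wide; open, the fingers measure 123 mm over their backs; the gripper's body (75 mm by 187 mm) begins 45 mm behind the grasp point.
Start: joints at [1.256, 0.689, -0.195, 1.565, 0.157, 0.902, -0.215], TCP at [0.214, -0.587, 0.239] pointing down, gripper open.
Joint ranges: [-3.01, 3.01], [-0.46, 2.08], [-1.47, 1.51], [0.13, 2.56], [-1, 4.14], [0.04, 2.09], [-2.66, 2.66]. Speed limits (rad/s): [2.57, 2.57, 3.14, 3.14, 3.14, 3.14, 3.14].

### API

Orientations are given as a unit quaternion [x, y, z, w].
In Python, from plant import r gives the robot as it stands.
- The arm moves only by the shell command python3 steer.py 'ROWS' [FORCE]. ROWS is a JSON list of rows, 1 to 10 of them, each of 7 numbers: the opening from 0.0 (shut) to 1.0 (fully open), then dx, dy, dz in units of 5 mm, then a rotation vector rx, ry, rz in units of 0.2 rad; each row is the pose to reach, as a shift and turn from the pose commanded when the command began, along the tool's axes at that moment; what a row does not reach only later rows make up. A row lasts 1/10 s, in which the tool goes at most 0.05 m and 0.15 rad, less where a joint would pass 70% of its speed; a pose out of reach is approached as far as the arm can. The fingers move at their own pace and stop on an object; FORCE is the grip in N (left out, the last holds). Time passes only in rows, so rows that do not move let the fingers close. It prints the time, the measured TCP pose, the force, the opening and the grip force at its end. Input that does not fit is refused with a message, and nothing moves.
- r.get_state(): the state, without advancing time (a new reading comes with each control period).
- r.snapshot(name): name is "scene" or "side" or "wrist"; returns the picture (420x560x3 uint8, red, green, blue); there is no depth.
- r.camera_params(name): a dict with "fx", "fy", "cx", "cy" (pixels), "rvec" (rotation vector, rad) and "tvec" (3), from world to camera coordinates, as OpenCV has them. Camera axes: x right, y down, z forward; pixel columns grow to the right and rows downward; lengths in m; the calibration is good to about 2 mm. The wrist camera is an equidistant fisheye: a pixel r from the principal point sees the ray r / f radians off the axis. A picture is of the moment at which its call begins: read the wrist's pose just before it. camera_params takes no time and is no camera call; for the wrist camera it gives the pose at the moment of the call.
- r.finish_job(): hands the job in; it is judged then, once.
The state is a dict: "clock": time; "q": joint angles; "qd": joint speeds; "joint_torque": joint torques, N m; "tool_pos": TCP position; "eef_rot": TCP orientation; "contact_force": force on the tool from outside, world axes, zero at the start; "moment": the same for the moment, N m; "opening": opening from 0.0 (shut) to 1.0 (fully open); "finger_force": force on a finger pad.
Only numpy, scipy, OpenCV 4.12 (cv2) and the standard library are available. Lean on these libraries where they do the work, as an engineer would, in place of code of your own. Each camera call takes 0.05 s, during which the arm holds its last target. There are 200 camera calls.

### The job

Turn the black knob of the drying carousel clockwise until the red nest stands at the open loading place at the front, then load all the zinc cups, the nested pile from its top and any single one, upright one per nest: a cup into the nest at the loading place, the knob exactly three clicks clockwise, the next cup into the nest that has come round, and so on, with three clicks after the last cup too. Then close the empty nest now at the loading place with the orange dust lid. Tip no cup over and leave the tape roll, the glue bottle and the screwdriver where they are.

Things in the scene. Friction and masses are not known exactly. Their poses are not given: they have to be found in the camera images.
- carousel (a joint): Angle (rad) of turntable and knob, one rigid piece on one vertical axis; grows CLOCKWISE seen from above. Detented: rests at multiples of 0.4189 (24 deg); leaving a click takes about 0.15 N m; let go, it snaps to the nearest click. Turns both ways, stops at -0.2 and 8.2. Nest at the loading place: nest_a (red) at click 4 (1.676), b at 7, c at 10, d at 13, e at 16. Starts at a click from 0 to 3.
- knob_grip (a point): Grip point of the black knob: on the turning axis, at height 0.130; turns with the knob. The knob is a bar 44 mm long (along this x), 16 mm thick (along this y; pinch it across that), from height 0.112 to 0.144, white line on top towards -x. Beneath it a disc of 48 mm diameter; the hood's top is at height 0.096.
- carousel_base: Green base of the drying carousel, 310 x 310 x 20 mm, fixed; origin at the centre of its underside, on the turning axis; -x is its front. On it an aluminium turntable of 284 mm diameter, top at height 0.030. A clear flat hood on posts (height 0.092 to 0.096) covers all from 62 mm in front of the axis (orange edge) to the back, except round the hub; a cup in a nest passes under it.
- loading (a point): The loading place, marked by two yellow strokes on the base: fixed, 100 mm in front (-x) of the axis, at height 0.030, where the floor of the nest that stands there lies. Open from above; the nests elsewhere are under the hood.
- nest_a (a point): Centre of the floor of the RED nest (turns with the table). Each nest is an octagonal rim 12 mm high, 49 mm across inside, 57 mm outside, on the turntable, 100 mm from the axis; floor at height 0.030. The nests are 72 degrees (3 clicks) apart.
- nest_b (a point): Same for the grey nest that comes to the loading place three clicks clockwise after the red one.
- nest_c (a point): Same for the next nest, three clicks after nest_b.
- nest_d (a point): Same for the next nest, three clicks after nest_c.
- nest_e (a point): Same for the next nest, three clicks after nest_d.
- cup1: Zinc cup, thin brass band. 54 mm high, open top; straight collar of 58 mm diameter from 30 mm up to the rim, below it a cone narrowing to 40 mm at the foot; 65 to 125 g. Origin: centre of the foot, z up. cup1, cup2 and cup3 stand nested in a pile, cup1 lowest, each 24 mm above the one before (the top one lifts straight out, 30 mm deep); cup4 stands alone.
- cup2: Zinc cup, thin copper band. 54 mm high, open top; straight collar of 58 mm diameter from 30 mm up to the rim, below it a cone narrowing to 40 mm at the foot; 65 to 125 g. Origin: centre of the foot, z up. cup1, cup2 and cup3 stand nested in a pile, cup1 lowest, each 24 mm above the one before (the top one lifts straight out, 30 mm deep); cup4 stands alone.
- cup3: Zinc cup, thin dark steel band; absent in some runs. 54 mm high, open top; straight collar of 58 mm diameter from 30 mm up to the rim, below it a cone narrowing to 40 mm at the foot; 65 to 125 g. Origin: centre of the foot, z up. cup1, cup2 and cup3 stand nested in a pile, cup1 lowest, each 24 mm above the one before (the top one lifts straight out, 30 mm deep); cup4 stands alone.
- cup4: Zinc cup, thin blue band; absent in some runs. 54 mm high, open top; straight collar of 58 mm diameter from 30 mm up to the rim, below it a cone narrowing to 40 mm at the foot; 65 to 125 g. Origin: centre of the foot, z up. cup1, cup2 and cup3 stand nested in a pile, cup1 lowest, each 24 mm above the one before (the top one lifts straight out, 30 mm deep); cup4 stands alone.
- dust_lid: Orange dust lid: a foot of 40 mm diameter and 14 mm height, above it a disc of 66 mm diameter (height 14 to 20 mm) and a black round grip of 22 mm diameter from 20 to 48 mm. Origin at the centre of the foot's underside, z up. Stands on the bench at the start. Foot down in a nest its origin is at the nest's floor.
- tape_roll: Bystander, to be left alone: roll of paper tape, 84 mm diameter, 25 mm high, lying flat; origin at the centre of its underside.
- glue_bottle: Bystander, to be left alone: white glue bottle, 60 mm diameter, 170 mm high; origin at the centre of its underside.
- screwdriver: Bystander, to be left alone: screwdriver with yellow handle, 200 mm, lying along its x axis; origin at the centre of its underside.

How it is judged:
On the way, in this order (a step that is already met when the one before it is completed fails the run):
1. the red nest is clicked in at the loading place (value of joint carousel between 1.55 and 1.801 rad), for 0.3 s.
2. a cup stands in the red nest at the loading place (all of step 1 and ((horizontal distance between cup1 and nest_a below 0.006 m and distance between cup1 and nest_a below 0.008 m and angle between cup1's own z axis and vertical below 0.12 rad) or (horizontal distance between cup2 and nest_a below 0.006 m and distance between cup2 and nest_a below 0.008 m and angle between cup2's own z axis and vertical below 0.12 rad) or (horizontal distance between cup3 and nest_a below 0.006 m and distance between cup3 and nest_a below 0.008 m and angle between cup3's own z axis and vertical below 0.12 rad) or (horizontal distance between cup4 and nest_a below 0.006 m and distance between cup4 and nest_a below 0.008 m and angle between cup4's own z axis and vertical below 0.12 rad))), for 0.2 s.
3. three clicks on, a cup stands in the next nest at the loading place (value of joint carousel between 2.806 and 3.058 rad and ((horizontal distance between cup1 and nest_a below 0.006 m and distance between cup1 and nest_a below 0.008 m and angle between cup1's own z axis and vertical below 0.12 rad) or (horizontal distance between cup2 and nest_a below 0.006 m and distance between cup2 and nest_a below 0.008 m and angle between cup2's own z axis and vertical below 0.12 rad) or (horizontal distance between cup3 and nest_a below 0.006 m and distance between cup3 and nest_a below 0.008 m and angle between cup3's own z axis and vertical below 0.12 rad) or (horizontal distance between cup4 and nest_a below 0.006 m and distance between cup4 and nest_a below 0.008 m and angle between cup4's own z axis and vertical below 0.12 rad)) and ((horizontal distance between cup1 and nest_b below 0.006 m and distance between cup1 and nest_b below 0.008 m and angle between cup1's own z axis and vertical below 0.12 rad) or (horizontal distance between cup2 and nest_b below 0.006 m and distance between cup2 and nest_b below 0.008 m and angle between cup2's own z axis and vertical below 0.12 rad) or (horizontal distance between cup3 and nest_b below 0.006 m and distance between cup3 and nest_b below 0.008 m and angle between cup3's own z axis and vertical below 0.12 rad) or (horizontal distance between cup4 and nest_b below 0.006 m and distance between cup4 and nest_b below 0.008 m and angle between cup4's own z axis and vertical below 0.12 rad))), for 0.2 s.
4. three clicks on, a cup stands in the third nest at the loading place (value of joint carousel between 4.063 and 4.314 rad and ((horizontal distance between cup1 and nest_a below 0.006 m and distance between cup1 and nest_a below 0.008 m and angle between cup1's own z axis and vertical below 0.12 rad) or (horizontal distance between cup2 and nest_a below 0.006 m and distance between cup2 and nest_a below 0.008 m and angle between cup2's own z axis and vertical below 0.12 rad) or (horizontal distance between cup3 and nest_a below 0.006 m and distance between cup3 and nest_a below 0.008 m and angle between cup3's own z axis and vertical below 0.12 rad) or (horizontal distance between cup4 and nest_a below 0.006 m and distance between cup4 and nest_a below 0.008 m and angle between cup4's own z axis and vertical below 0.12 rad)) and ((horizontal distance between cup1 and nest_b below 0.006 m and distance between cup1 and nest_b below 0.008 m and angle between cup1's own z axis and vertical below 0.12 rad) or (horizontal distance between cup2 and nest_b below 0.006 m and distance between cup2 and nest_b below 0.008 m and angle between cup2's own z axis and vertical below 0.12 rad) or (horizontal distance between cup3 and nest_b below 0.006 m and distance between cup3 and nest_b below 0.008 m and angle between cup3's own z axis and vertical below 0.12 rad) or (horizontal distance between cup4 and nest_b below 0.006 m and distance between cup4 and nest_b below 0.008 m and angle between cup4's own z axis and vertical below 0.12 rad)) and ((horizontal distance between cup1 and nest_c below 0.006 m and distance between cup1 and nest_c below 0.008 m and angle between cup1's own z axis and vertical below 0.12 rad) or (horizontal distance between cup2 and nest_c below 0.006 m and distance between cup2 and nest_c below 0.008 m and angle between cup2's own z axis and vertical below 0.12 rad) or (horizontal distance between cup3 and nest_c below 0.006 m and distance between cup3 and nest_c below 0.008 m and angle between cup3's own z axis and vertical below 0.12 rad) or (horizontal distance between cup4 and nest_c below 0.006 m and distance between cup4 and nest_c below 0.008 m and angle between cup4's own z axis and vertical below 0.12 rad))), for 0.2 s.
At the end, for the whole second after the job is handed in: Each cup stands upright in its own nest, from the red nest on without a gap (6 mm, 0.12 rad); the knob rests three clicks past the last cup's loading position (0.3 click); the dust lid sits upright in the empty nest at the loading place (8 mm); all at rest (((horizontal distance between cup1 and nest_a below 0.006 m and distance between cup1 and nest_a below 0.008 m and angle between cup1's own z axis and vertical below 0.12 rad) or (horizontal distance between cup2 and nest_a below 0.006 m and distance between cup2 and nest_a below 0.008 m and angle between cup2's own z axis and vertical below 0.12 rad) or (horizontal distance between cup3 and nest_a below 0.006 m and distance between cup3 and nest_a below 0.008 m and angle between cup3's own z axis and vertical below 0.12 rad) or (horizontal distance between cup4 and nest_a below 0.006 m and distance between cup4 and nest_a below 0.008 m and angle between cup4's own z axis and vertical below 0.12 rad)) and ((horizontal distance between cup1 and nest_b below 0.006 m and distance between cup1 and nest_b below 0.008 m and angle between cup1's own z axis and vertical below 0.12 rad) or (horizontal distance between cup2 and nest_b below 0.006 m and distance between cup2 and nest_b below 0.008 m and angle between cup2's own z axis and vertical below 0.12 rad) or (horizontal distance between cup3 and nest_b below 0.006 m and distance between cup3 and nest_b below 0.008 m and angle between cup3's own z axis and vertical below 0.12 rad) or (horizontal distance between cup4 and nest_b below 0.006 m and distance between cup4 and nest_b below 0.008 m and angle between cup4's own z axis and vertical below 0.12 rad)) and ((horizontal distance between cup1 and nest_c below 0.006 m and distance between cup1 and nest_c below 0.008 m and angle between cup1's own z axis and vertical below 0.12 rad) or (horizontal distance between cup2 and nest_c below 0.006 m and distance between cup2 and nest_c below 0.008 m and angle between cup2's own z axis and vertical below 0.12 rad) or (horizontal distance between cup3 and nest_c below 0.006 m and distance between cup3 and nest_c below 0.008 m and angle between cup3's own z axis and vertical below 0.12 rad) or (horizontal distance between cup4 and nest_c below 0.006 m and distance between cup4 and nest_c below 0.008 m and angle between cup4's own z axis and vertical below 0.12 rad)) and ((horizontal distance between cup1 and nest_a below 0.006 m and distance between cup1 and nest_a below 0.008 m and angle between cup1's own z axis and vertical below 0.12 rad) or (horizontal distance between cup1 and nest_b below 0.006 m and distance between cup1 and nest_b below 0.008 m and angle between cup1's own z axis and vertical below 0.12 rad) or (horizontal distance between cup1 and nest_c below 0.006 m and distance between cup1 and nest_c below 0.008 m and angle between cup1's own z axis and vertical below 0.12 rad) or (horizontal distance between cup1 and nest_d below 0.006 m and distance between cup1 and nest_d below 0.008 m and angle between cup1's own z axis and vertical below 0.12 rad)) and ((horizontal distance between cup2 and nest_a below 0.006 m and distance between cup2 and nest_a below 0.008 m and angle between cup2's own z axis and vertical below 0.12 rad) or (horizontal distance between cup2 and nest_b below 0.006 m and distance between cup2 and nest_b below 0.008 m and angle between cup2's own z axis and vertical below 0.12 rad) or (horizontal distance between cup2 and nest_c below 0.006 m and distance between cup2 and nest_c below 0.008 m and angle between cup2's own z axis and vertical below 0.12 rad) or (horizontal distance between cup2 and nest_d below 0.006 m and distance between cup2 and nest_d below 0.008 m and angle between cup2's own z axis and vertical below 0.12 rad)) and ((horizontal distance between cup3 and nest_a below 0.006 m and distance between cup3 and nest_a below 0.008 m and angle between cup3's own z axis and vertical below 0.12 rad) or (horizontal distance between cup3 and nest_b below 0.006 m and distance between cup3 and nest_b below 0.008 m and angle between cup3's own z axis and vertical below 0.12 rad) or (horizontal distance between cup3 and nest_c below 0.006 m and distance between cup3 and nest_c below 0.008 m and angle between cup3's own z axis and vertical below 0.12 rad) or (horizontal distance between cup3 and nest_d below 0.006 m and distance between cup3 and nest_d below 0.008 m and angle between cup3's own z axis and vertical below 0.12 rad)) and ((horizontal distance between cup4 and nest_a below 0.006 m and distance between cup4 and nest_a below 0.008 m and angle between cup4's own z axis and vertical below 0.12 rad) or (horizontal distance between cup4 and nest_b below 0.006 m and distance between cup4 and nest_b below 0.008 m and angle between cup4's own z axis and vertical below 0.12 rad) or (horizontal distance between cup4 and nest_c below 0.006 m and distance between cup4 and nest_c below 0.008 m and angle between cup4's own z axis and vertical below 0.12 rad) or (horizontal distance between cup4 and nest_d below 0.006 m and distance between cup4 and nest_d below 0.008 m and angle between cup4's own z axis and vertical below 0.12 rad)) and (value of joint carousel between 5.32 and 5.571 rad or (value of joint carousel between 6.576 and 6.828 rad and ((horizontal distance between cup1 and nest_d below 0.006 m and distance between cup1 and nest_d below 0.008 m and angle between cup1's own z axis and vertical below 0.12 rad) or (horizontal distance between cup2 and nest_d below 0.006 m and distance between cup2 and nest_d below 0.008 m and angle between cup2's own z axis and vertical below 0.12 rad) or (horizontal distance between cup3 and nest_d below 0.006 m and distance between cup3 and nest_d below 0.008 m and angle between cup3's own z axis and vertical below 0.12 rad) or (horizontal distance between cup4 and nest_d below 0.006 m and distance between cup4 and nest_d below 0.008 m and angle between cup4's own z axis and vertical below 0.12 rad)))) and horizontal distance between dust_lid and loading below 0.008 m and distance between dust_lid and loading below 0.01 m and angle between dust_lid's own z axis and vertical below 0.12 rad and linear speed of each of dust_lid, cup1, cup2, cup3, cup4 below 0.02 m/s); the robot touches nothing.
It fails at once if a cup is tipped over (angle between any of cup1, cup2, cup3, cup4's own z axis and vertical above 0.9 rad).
It fails at once if the tape roll, the glue bottle or the screwdriver is shoved more than 40 mm (distance of any of tape_roll, glue_bottle, screwdriver from where it was at the start of the episode above 0.04 m).
Of cup3, cup4 only 1 to 2 are there at a start; the rules pass over those that are not, and their reading is None.
At some moment in a run one of dust_lid may be knocked a few centimetres aside while the robot is not near it.
It also fails if it takes over 210 s, if anything falls off the work surface, if the arm or the gripper's body presses on something with over 40 N, if the wrist force passes 120 N, or if a joint passes its speed limit or range.

## Working session

There is one attempt and no reset: what is moved stays moved. The work goes in short steps, Python scripts to look and compute and a shell command to move; the robot and the scene stay as the last step left them, time stands still between calls to the robot, and variables do not carry over. Pictures are saved under pics/ and viewed, at most 16 in all, crops included, and the job is handed in when it is done.

```bash
ls; mkdir -p pics
python3 - <<'E'
from plant import r
import cv2,numpy as np
s=r.get_state();print(s['clock'],s['tool_pos'],s['eef_rot'],s['opening'],r.grip_depth)
a=r.snapshot("scene");b=r.snapshot("side")
cv2.imwrite("pics/scene0.png",a[:,:,::-1]);cv2.imwrite("pics/side0.png",b[:,:,::-1])
for n in("scene","side","wrist"):print(n,r.camera_params(n))
E
```

```text
pics
plant.py
steer.py
0.0 [ 0.21333472 -0.58678407  0.23792034] [ 9.84826566e-01  1.73539035e-01 -2.21770764e-04 -8.88467103e-04] 0.9974148616132926 -0.0187
scene {'fx': 499.31155766721247, 'fy': 499.31155766721247, 'cx': 285.8189592270109, 'cy': 213.4456736831949, 'rvec': array([ 0.83518509,  2.37279453, -1.28273099]), 'tvec': array([ 0.37442798, -0.13476667,  1.48441392])}
side {'fx': 411.35565779187516, 'fy': 411.35565779187516, 'cx': 280.5719848237608, 'cy': 212.4576823536388, 'rvec': array([ 2.36872087, -0.21768267,  0.09618648]), 'tvec': array([-0.53003773,  0.19758989,  1.09866764])}
wrist {'fx': 325.19226210127806, 'fy': 325.19226210127806, 'cx': 278.5763698556177, 'cy': 206.56940576496655, 'rvec': array([-2.36163614,  1.6557913 ,  0.25409919]), 'tvec': array([-0.62320856, -0.04084171,  0.39128569])}
```
View pics/scene0.png

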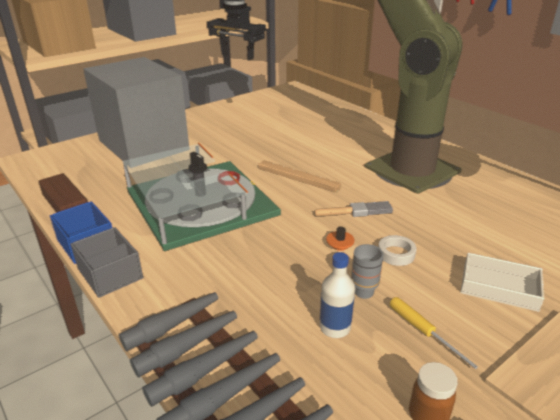

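View pics/side0.png

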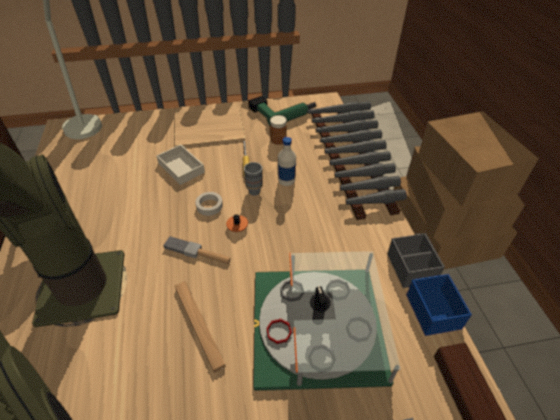

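The scene view shows the carousel (knob 198,160; red nest 229,178), the cup pile (367,270) beside the glue bottle (338,300), the lid (341,238) and the tape roll (397,250). In the side view the yellow loading marks are at (255,323), the knob at (320,298), the pile at (254,178) and the lid at (237,224). There is no single cup visible. Next I'll triangulate roughly.

Create h.py:
```python
import cv2,numpy as np
from scipy.spatial.transform import Rotation as R
from plant import r
def ray(n,uv,p=None):
    p=p or r.camera_params(n);Rm=cv2.Rodrigues(p['rvec'])[0];c=-Rm.T@p['tvec']
    x=np.array([(uv[0]-p['cx'])/p['fx'],(uv[1]-p['cy'])/p['fy']])
    if n=='wrist':
        t=np.linalg.norm(x);d=np.r_[x*np.sin(t)/max(t,1e-9),np.cos(t)]
    else:d=np.r_[x,1]
    d=Rm.T@d;return c,d/np.linalg.norm(d)
def tri(rays):
    A=sum(np.eye(3)-np.outer(d,d) for c,d in rays);b=sum((np.eye(3)-np.outer(d,d))@c for c,d in rays)
    X=np.linalg.solve(A,b);return X.round(4),[round(float(np.linalg.norm(np.cross(d,X-c))),4) for c,d in rays]
def atz(n,uv,z,p=None):
    c,d=ray(n,uv,p);return (c+d*(z-c[2])/d[2]).round(4)
def proj(n,X,p=None):
    p=p or r.camera_params(n);x=cv2.Rodrigues(p['rvec'])[0]@np.asarray(X)+p['tvec']
    if n=='wrist':
        t=np.arctan2(np.hypot(*x[:2]),x[2]);u=x[:2]/max(np.hypot(*x[:2]),1e-9)*t
    else:u=x[:2]/x[2]
    return np.round([u[0]*p['fx']+p['cx'],u[1]*p['fy']+p['cy']],1)
def rel(target,yaw=None):
    """dx dy dz in tool axes from the measured pose to TCP target; yaw error about tool z. yaw=world dir of tool y"""
    s=r.get_state();Q=R.from_quat(s['eef_rot']);d=Q.inv().apply(np.asarray(target)-s['tool_pos'])
    y=Q.apply([0,1,0]);cur=np.arctan2(y[1],y[0])
    print('pos',s['tool_pos'].round(4),'tool y heading',round(cur,4),'rel',d.round(4))
    if yaw is not None:
        e=(yaw-cur+np.pi/2)%np.pi-np.pi/2;print('rz needed (tool z down)',round(-e,4))
```

Run:
```python
from h import *
for n,a,b in(('knobtop',(197,155),(319,291)),('pile rim',(368,250),(253,168)),('lid grip top',(341,231),(237,217)),('rednest',(229,178),(279,331)),('glue top',(341,258),(287,141)),('tape',(397,248),(208,203))):
    print(n,tri([ray('scene',a),ray('side',b)]))
print('marks',atz('side',(255,323),.02),'corners',[atz('side',u,.02) for u in((254,272),(252,384),(397,383))])
s=cv2.imread('pics/side0.png');c=cv2.imread('pics/scene0.png')
o=np.hstack([cv2.resize(s[240:400,235:405],None,fx=3,fy=3,interpolation=2),cv2.resize(c[220:380,320:420],(300,480),interpolation=2)])
cv2.imwrite('pics/crop1.png',o)
```

```text
knobtop (array([ 0.5872, -0.217 ,  0.1424]), [0.0015, 0.0015])
pile rim (array([0.503 , 0.2831, 0.1029]), [0.0015, 0.0015])
lid grip top (array([0.4333, 0.1417, 0.0403]), [0.0007, 0.0007])
rednest (array([ 0.4893, -0.2389,  0.0329]), [0.0012, 0.0012])
glue top (array([0.6179, 0.321 , 0.1633]), [0.0012, 0.0012])
tape (array([0.3517, 0.2432, 0.0135]), [0.0003, 0.0003])
marks [ 0.4378 -0.2013  0.02  ] corners [array([ 0.4567, -0.0506,  0.02  ]), array([ 0.4103, -0.3463,  0.02  ]), array([ 0.7247, -0.4024,  0.02  ])]
```

View pics/crop1.png

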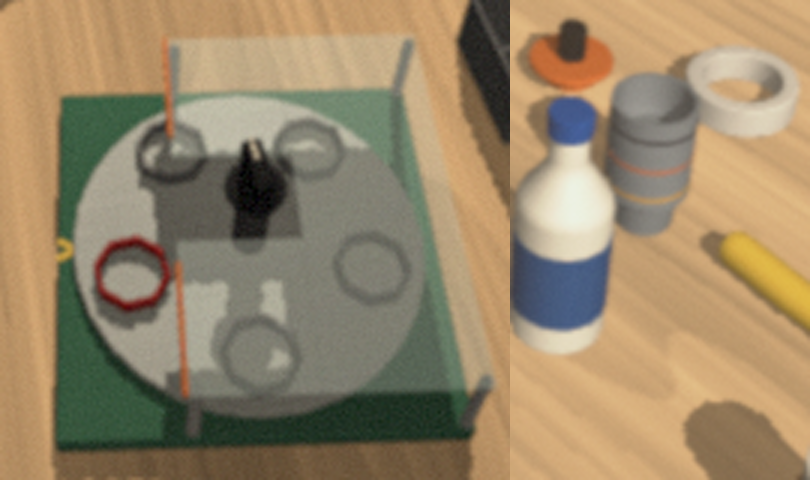

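The crop shows the pile with three bands (cup1 to cup3) and no cup4. The red nest is about one click short of the yellow mark, and the white line on the knob points away. Now a wrist view above the carousel for precise values.

```bash
python3 -c "
from h import *
rel([.5,-.21,.40],0)"
```

```text
pos [ 0.2134 -0.5869  0.238 ] tool y heading -1.2219 rel [ 0.3982 -0.2564 -0.1616]
rz needed (tool z down) -1.2219
```

Units first: shifts go in units of 5 mm and turns go in units of 0.2 rad. So 0.398 m is 79.6, -0.256 m is -51.2.

```bash
python3 steer.py '[[1, 79.6, -51.2, -32.4, 0, 0, 0], [1, 79.6, -51.2, -32.4, 0, 0, 0], [1, 79.6, -51.2, -32.4, 0, 0, 0], [1, 79.6, -51.2, -32.4, 0, 0, 0], [1, 79.6, -51.2, -32.4, 0, 0, 0], [1, 79.6, -51.2, -32.4, 0, 0, 0], [1, 79.6, -51.2, -32.4, 0, 0, 0], [1, 79.6, -51.2, -32.4, 0, 0, 0], [1, 79.6, -51.2, -32.4, 0, 0, 0], [1, 79.6, -51.2, -32.4, 0, 0, 0]]'
python3 steer.py '[[1, 0, 0, 0, 0, 0, 0], [1, 0, 0, 0, 0, 0, 0], [1, 0, 0, 0, 0, 0, 0]]'
python3 - <<'E'
from h import *
p=r.camera_params('wrist');im=r.snapshot('wrist');np.save('p1.npy',p,allow_pickle=True);np.save('i1.npy',im)
print(ray('wrist',(280,210)));print(r.get_state()['tool_pos'])
print('axis',proj('wrist',[.587,-.217,.144]))
cv2.imwrite('pics/w1.png',cv2.resize(im,(800,600))[:,:,::-1])
E
```

```text
clock: 1.1
tool_pos: [0.5006, -0.2092, 0.4011]
eef_rot: [0.985, 0.174, -0.0, -0.0]
contact_force: [0.4, -0.5, 0.3]
opening: 0.999
finger_force: 0.0
clock: 1.4
tool_pos: [0.4988, -0.2122, 0.3999]
eef_rot: [0.985, 0.173, -0.001, 0.0]
contact_force: [0.5, -0.5, 0.1]
opening: 1.0
finger_force: 0.0
(array([ 0.57093948, -0.18575654,  0.54644744]), array([-0.29003502, -0.10849869, -0.95084579]))
[ 0.49868355 -0.21254992  0.39991962]
axis [307.2 104.2]
```

View pics/w1.png

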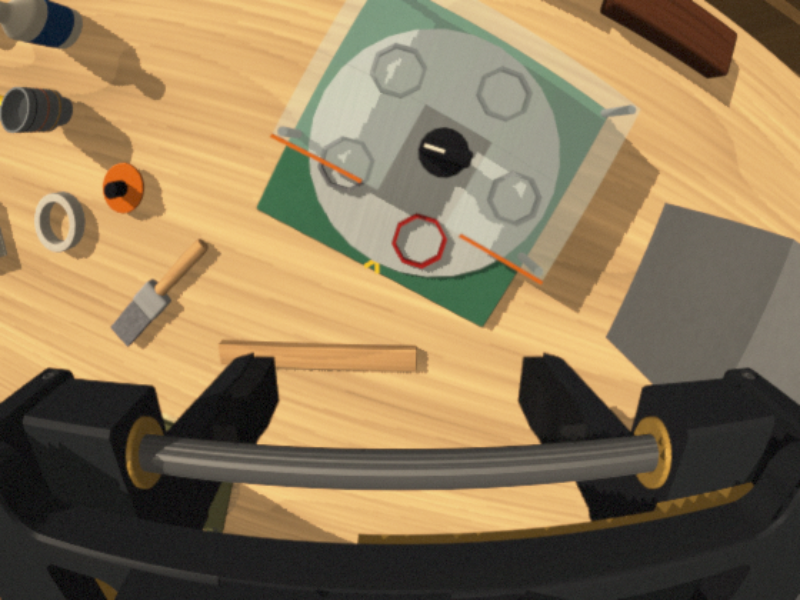

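The wrist view (800x600 scale) shows the knob at (443,152) with its line towards (426,147), and the red nest at (419,240). The other nests are at (346,165), (399,70), (504,92) and (514,197). The yellow mark is at (372,268), the front base corners at (260,207) and (484,325). No cup4 here either.

Run:
```python
from h import *
p=np.load('p1.npy',allow_pickle=True).item();k=.7
f=lambda u,z:atz('wrist',(u[0]*k,u[1]*k),z,p)
N=np.array([f(u,.042) for u in((419,240),(346,165),(399,70),(504,92),(514,197))])[:,:2]
c=N.mean(0);print('nests mean',c,'radii',np.linalg.norm(N-c,axis=1).round(4))
a=np.degrees(np.arctan2(*(N-c).T[::-1]));print('angles',a.round(1), 'red angle est', np.mean([(a[i]+72*i-a[0]+180)%360-180 for i in range(5)])+a[0])
print('knob',f((443,152),.144),'line',f((426,147),.144),f((445,152),.144))
A,B=f((260,207),.02),f((484,325),.02);print('corners',A,B,np.linalg.norm(A-B),'front heading',np.degrees(np.arctan2(*(A-B)[1::-1]))+90)
print('mark',f((372,268),.02)); print('orange',f((272,136),.094),f((541,283),.094))
O=f((541,283),.094)-f((272,136),.094);print(np.degrees(np.arctan2(O[1],O[0]))-90)
```

```text
nests mean [ 0.58756 -0.22418] radii [0.0989 0.0991 0.0985 0.0998 0.0981]
angles [-171.3  117.9   44.4  -26.6  -99. ] red angle est -170.88993855686448
knob [ 0.5859 -0.2209  0.144 ] line [ 0.5848 -0.2058  0.144 ] [ 0.5865 -0.2225  0.144 ]
corners [ 0.4623 -0.0533  0.02  ] [ 0.415  -0.3537  0.02  ] 0.3041010522836118 front heading 171.051860852419
mark [ 0.4364 -0.2015  0.02  ]
orange [ 0.5491 -0.0622  0.094 ] [ 0.5005 -0.3696  0.094 ]
-188.98411180374026
```

```bash
python3 -c "
from h import *
rel([.587,-.2215,.25],np.radians(6));print(r.get_state()['q'])"
```

```text
pos [ 0.4987 -0.2125  0.3999] tool y heading -1.225 rel [0.0804 0.0384 0.1497]
rz needed (tool z down) -1.3297
[ 0.46909284  0.41713175 -0.23893448  1.5635522   0.10522612  1.17542071
 -1.01585746]
```

Scaled: 0.15 m is 30, 0.08 m is 16, -1.33 rad is -6.65.

```bash
python3 steer.py '[[1, 16, 7.6, 30, 0, 0, -0.75], [1, 16, 7.6, 30, 0, 0, -1.5], [1, 16, 7.6, 30, 0, 0, -2.25], [1, 16, 7.6, 30, 0, 0, -3], [1, 16, 7.6, 30, 0, 0, -3.75], [1, 16, 7.6, 30, 0, 0, -4.5], [1, 16, 7.6, 30, 0, 0, -5.25], [1, 16, 7.6, 30, 0, 0, -6], [1, 16, 7.6, 30, 0, 0, -6.65], [1, 16, 7.6, 30, 0, 0, -6.65]]'
python3 steer.py '[[1, 0, 0, 0, 0, 0, 0], [1, 0, 0, 0, 0, 0, 0]]'
python3 - <<'E'
from h import *
p=r.camera_params('wrist');im=r.snapshot('wrist');np.save('p2.npy',p,allow_pickle=True)
rel([.587,-.2215,.25],np.radians(6));print(r.get_state()['q'])
cv2.imwrite('pics/w2.png',cv2.resize(im,(800,600))[:,:,::-1])
E
```

```text
clock: 2.45
tool_pos: [0.5869, -0.2213, 0.2499]
eef_rot: [0.669, 0.743, -0.001, -0.001]
contact_force: [-0.4, 0.2, -0.4]
opening: 1.007
finger_force: 0.0
clock: 2.65
tool_pos: [0.5878, -0.22, 0.2505]
eef_rot: [0.669, 0.743, -0.0, -0.0]
contact_force: [0.1, -0.4, 0.3]
opening: 0.998
finger_force: 0.0
pos [ 0.5879 -0.2197  0.2506] tool y heading 0.1057 rel [-0.0017 -0.0011  0.0006]
rz needed (tool z down) 0.0009
[ 0.58704921  0.72452698 -0.56577433  1.53136559  0.43261466  1.01311666
  0.00904505]
```

View pics/w2.png

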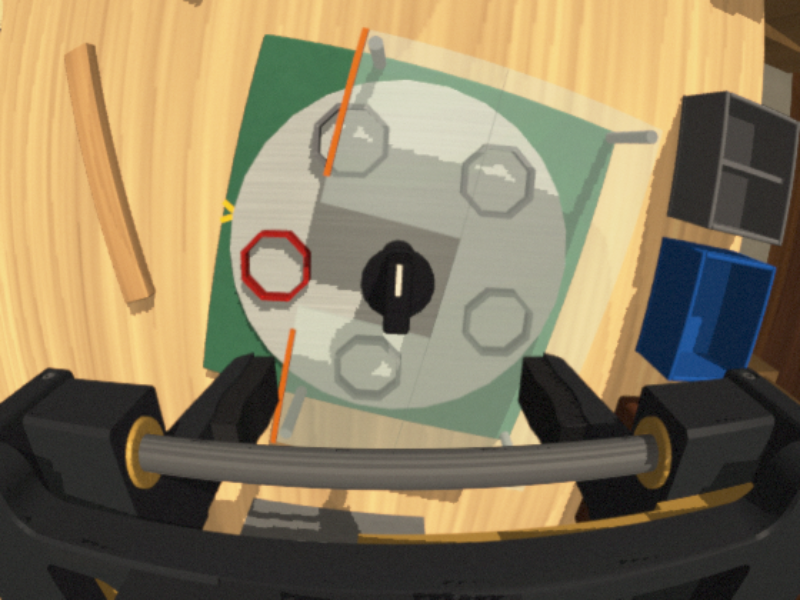

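This view (800x600 scale) shows the knob line at (398,264)-(398,297), the red nest at (275,266), and the others at (353,140), (497,180), (497,322) and (367,366). The loading mark is at (228,211) and the base corners at (265,36) and (205,370).

Run:
```python
from h import *
p=np.load('p2.npy',allow_pickle=True).item();p1=np.load('p1.npy',allow_pickle=True).item();k=.7
f=lambda u,z:atz('wrist',(u[0]*k,u[1]*k),z,p)
N=np.array([f(u,.042) for u in((275,266),(353,140),(497,180),(497,322),(367,366))])[:,:2]
c=N.mean(0);print('nests mean',c,'radii',np.linalg.norm(N-c,axis=1).round(4))
a=np.degrees(np.arctan2(*(N-c).T[::-1]));print('angles',a.round(1), np.mean([(a[i]+72*i-a[0]+180)%360-180 for i in range(5)])+a[0])
print('line',f((398,264),.144),f((398,297),.144))
A,B=f((265,36),.02),f((205,370),.02);print('corners',A,B,np.linalg.norm(A-B),'front heading',np.degrees(np.arctan2(*(A-B)[1::-1]))+90)
print('mark',f((228,211),.02)); print('orange',f((366,29),.094),f((273,441),.094))
w=lambda u,p:ray('wrist',(u[0]*k,u[1]*k),p)
print('knob line end',tri([w((426,147),p1),w((398,264),p)]))
print('red',tri([w((419,240),p1),w((275,266),p),ray('side',(235+133/3,240+273/3)),ray('scene',(229,178))]))
print('mark',tri([w((372,268),p1),w((228,211),p),ray('side',(255,323))]))
print('knob pts',[f(u,.144) for u in((398,242),(398,318))])
```

```text
nests mean [ 0.58736 -0.22266] radii [0.099  0.0977 0.0984 0.0985 0.0973]
angles [-170.6  116.1   45.   -27.4  -99.7] -171.29203241677197
line [ 0.5854 -0.2031  0.144 ] [ 0.5874 -0.2224  0.144 ]
corners [ 0.4603 -0.0503  0.02  ] [ 0.4143 -0.3543  0.02  ] 0.3074605665772442 front heading 171.39551840690734
mark [ 0.44   -0.2003  0.02  ]
orange [ 0.5501 -0.0611  0.094 ] [ 0.501  -0.3705  0.094 ]
knob line end (array([ 0.5855, -0.2065,  0.13  ]), [0.0003, 0.0003])
red (array([ 0.4887, -0.24  ,  0.0335]), [0.0003, 0.0015, 0.0023, 0.0016])
mark (array([ 0.4377, -0.2009,  0.0185]), [0.0017, 0.0016, 0.0004])
knob pts [array([ 0.5841, -0.1907,  0.144 ]), array([ 0.5887, -0.2352,  0.144 ])]
```

```bash
python3 steer.py '[[0.5, -0.4, 0, 10, 0, 0, 0], [0.5, -0.4, 0, 20, 0, 0, 0], [0.5, -0.4, 0, 27.2, 0, 0, 0], [0.5, -0.4, 0, 27.2, 0, 0, 0], [0.1, -0.4, 0, 27.2, 0, 0, 0], [0, -0.4, 0, 27.2, 0, 0, 0], [0, -0.4, 0, 27.2, 0, 0, 0], [0, -0.4, 0, 27.2, 0, 0, 0]]' 30
python3 steer.py '[[0, 0, 0, 0, 0, 0, 0], [0, 0, 0, 0, 0, 0, 0]]'
```

```text
clock: 3.5
tool_pos: [0.5895, -0.2216, 0.1165]
eef_rot: [0.668, 0.744, 0.001, 0.001]
contact_force: [-0.3, 0.4, 0.4]
opening: 0.295
finger_force: 0.0
clock: 3.7
tool_pos: [0.5875, -0.222, 0.1156]
eef_rot: [0.668, 0.744, -0.001, -0.0]
contact_force: [-3.5, 1.0, 7.2]
opening: 0.178
finger_force: 30.0
```

```bash
python3 steer.py '[[0, 0, 0, 0, 0, 0, 0.5], [0, 0, 0, 0, 0, 0, 1], [0, 0, 0, 0, 0, 0, 1.5], [0, 0, 0, 0, 0, 0, 1.9], [0, 0, 0, 0, 0, 0, 1.9], [0, 0, 0, 0, 0, 0, 1.9]]'
python3 steer.py '[[0.5, 0, 0, 0, 0, 0, 0], [0.5, 0, 0, 0, 0, 0, 0], [0.5, 0, 0, 0, 0, 0, 0], [0.5, 0, 0, -10, 0, 0, 0], [1, 0, 0, -20, 0, 0, 0], [1, 0, 0, -30, 0, 0, 0], [1, 0, 0, -36, 0, 0, 0], [1, 0, 0, -36, 0, 0, 0], [1, 0, 0, -36, 0, 0, 0]]'
python3 - <<'E'
from h import *
p=r.camera_params('wrist');im=r.snapshot('wrist');np.save('p3.npy',p,allow_pickle=True)
rel([.587,-.2215,.25],np.radians(6));print(r.get_state()['q'])
hsv=cv2.cvtColor(im,cv2.COLOR_RGB2HSV);m=(((hsv[...,0]<6)|(hsv[...,0]>172))&(hsv[...,1]>150)&(hsv[...,2]>70)).astype(np.uint8)
n,l,st,ce=cv2.connectedComponentsWithStats(m);i=1+np.argmax(st[1:,4]);c=st[i,:2]+st[i,2:4]/2;print(st[i],c)
X=atz('wrist',c,.042,p);print('red',X,np.degrees(np.arctan2(X[1]+.2228,X[0]-.5873)))
cv2.imwrite('pics/w3.png',cv2.resize(im,(800,600))[:,:,::-1])
E
```

```text
clock: 4.3
tool_pos: [0.5885, -0.2222, 0.1156]
eef_rot: [0.796, 0.606, -0.0, 0.001]
contact_force: [-1.7, -1.6, 6.6]
opening: 0.179
finger_force: 30.0
clock: 5.2
tool_pos: [0.5884, -0.2212, 0.2948]
eef_rot: [0.796, 0.605, 0.0, 0.0]
contact_force: [0.2, 0.9, -0.7]
opening: 0.928
finger_force: 0.0
pos [ 0.5877 -0.2212  0.2936] tool y heading -0.2716 rel [-0.0005 -0.0005  0.0436]
rz needed (tool z down) -0.3763
[ 0.54020183  0.66522653 -0.47146189  1.47569731  0.32346495  1.08037559
 -0.27002544]
[180 160  44  44 504] [202. 182.]
red [ 0.4896 -0.2082  0.042 ] 171.50078176771495
```

View pics/w3.png

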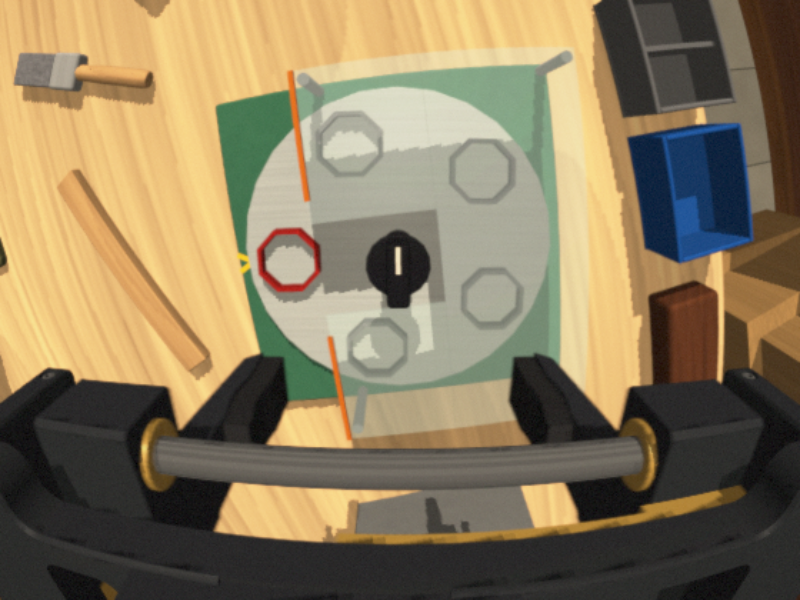

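The red nest (289,259) now stands right at the yellow mark (243,263), heading 171.5° against the front at 171.2°. The knob has clicked in. Next is the pile, with the fingers square to the direction of the glue bottle.

```bash
python3 -c "
from h import *
rel([.5,.28,.27],np.radians(108))"
```

```text
pos [ 0.5877 -0.2212  0.2936] tool y heading -0.2716 rel [ 0.4593 -0.2189  0.0239]
rz needed (tool z down) 0.985
```

Scaled: 0.459 m is 91.8, -0.219 m is -43.8, -1.5 rad is -7.5.

```bash
python3 steer.py '[[1, 91.8, -43.8, 4.8, 0, 0, -0.75], [1, 91.8, -43.8, 4.8, 0, 0, -1.5], [1, 91.8, -43.8, 4.8, 0, 0, -2.25], [1, 91.8, -43.8, 4.8, 0, 0, -3], [1, 91.8, -43.8, 4.8, 0, 0, -3.75], [1, 91.8, -43.8, 4.8, 0, 0, -4.5], [1, 91.8, -43.8, 4.8, 0, 0, -5.25], [1, 91.8, -43.8, 4.8, 0, 0, -6], [1, 91.8, -43.8, 4.8, 0, 0, -6.75], [1, 91.8, -43.8, 4.8, 0, 0, -7.5]]'
python3 -c "
from h import *
rel([.5,.28,.27],np.radians(108));print(r.get_state()['q'])"
```

```text
clock: 6.25
tool_pos: [0.501, 0.2717, 0.269]
eef_rot: [0.167, 0.986, -0.001, -0.001]
contact_force: [0.0, 0.7, -0.2]
opening: 0.997
finger_force: 0.0
pos [0.501  0.2717 0.269 ] tool y heading 1.2346 rel [ 0.0037  0.0075 -0.001 ]
rz needed (tool z down) -0.6503
[-0.0993565   0.69326644 -0.85144975  1.67605037  0.58605206  1.05078774
  0.09410925]
```

Scaled: -0.65 rad is -3.25.

```bash
python3 steer.py '[[1, 0, 0, 0, 0, 0, -0.75], [1, 0, 0, 0, 0, 0, -1.5], [1, 0, 0, 0, 0, 0, -2.25], [1, 0, 0, 0, 0, 0, -3], [1, 0, 0, 0, 0, 0, -3.25], [1, 0, 0, 0, 0, 0, -3.25], [1, 0, 0, 0, 0, 0, -3.25]]'
python3 - <<'E'
from h import *
p=r.camera_params('wrist');im=r.snapshot('wrist');np.save('p4.npy',p,allow_pickle=True)
rel([.503,.283,.27],np.radians(108));print(r.get_state()['q'])
cv2.imwrite('pics/w4.png',cv2.resize(im,(800,600))[:,:,::-1])
E
```

```text
clock: 6.95
tool_pos: [0.5019, 0.2702, 0.2697]
eef_rot: [-0.153, 0.988, -0.0, -0.001]
contact_force: [1.3, 0.0, -0.3]
opening: 0.998
finger_force: 0.0
pos [0.502  0.2704 0.2701] tool y heading 1.8772 rel [-0.0047  0.0117  0.0001]
rz needed (tool z down) -0.0078
[-0.02200967  0.74932398 -1.02123145  1.67207477  0.69676284  1.12979026
  0.63685107]
```

View pics/w4.png

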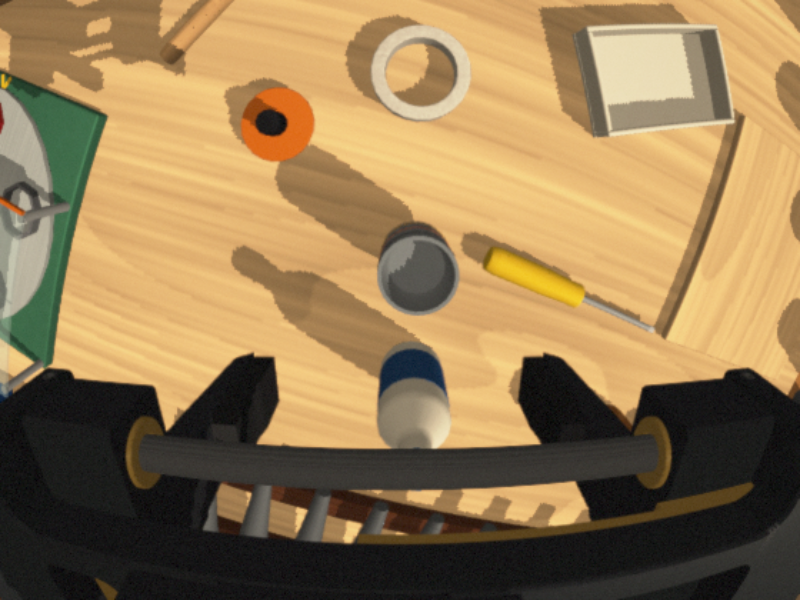

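The wrist view shows the pile's rim centred at (418,273) with radius about 41, and the bottle behind it at (413,400). The lid's disc is at (277,123) and its grip at (271,122). The tape roll is at (420,72), the screwdriver at (535,275).

Run:
```python
from h import *
p=np.load('p4.npy',allow_pickle=True).item();p1=np.load('p1.npy',allow_pickle=True).item();k=.7
w=lambda u:ray('wrist',(u[0]*k,u[1]*k),p)
im=cv2.resize(cv2.imread('pics/w4.png'),(800,600))
C=(418,273)
print('rim z.102',atz('wrist',(C[0]*k,C[1]*k),.102,p), 'l/r',[atz('wrist',(u*k,273*k),.102,p) for u in(377,459)])
print(tri([w(C),ray('scene',(320+654/10*1/1,0)) ]) if 0 else tri([w(C),ray('scene',(320+146/3,220+98/3)),ray('side',(253,168))]))
print('lid disc',tri([w((277,123)),ray('scene',(320+62/3,220+62/3)),ray('wrist',(124*.7,187*.7),p1)]),atz('wrist',(277*k,123*k),.02,p),'grip',atz('wrist',(271*k,122*k),.048,p))
print('bottle shoulder',atz('wrist',(413*k,350*k),.1,p))
rel([.503,.283,.15])
```

```text
rim z.102 [0.5015 0.2855 0.102 ] l/r [array([0.5101, 0.2581, 0.102 ]), array([0.4927, 0.313 , 0.102 ])]
(array([0.5032, 0.2863, 0.099 ]), [0.001, 0.0008, 0.0015])
lid disc (array([0.4301, 0.1393, 0.0115]), [0.0018, 0.0014, 0.001]) [0.4297 0.1397 0.02  ] grip [0.4299 0.1422 0.048 ]
bottle shoulder [0.5593 0.3007 0.1   ]
pos [0.502  0.2704 0.2701] tool y heading 1.8772 rel [-0.0049  0.0117  0.1201]
```

```bash
python3 steer.py '[[1, -1, 3, 8, 0, 0, 0], [1, -1, 3, 16, 0, 0, 0], [1, -1, 3, 24, 0, 0, 0], [1, -1, 3, 30, 0, 0, 0], [1, -1, 3, 34, 0, 0, 0], [1, -1, 3, 37.2, 0, 0, 0], [1, -1, 3, 37.2, 0, 0, 0], [1, -1, 3, 37.2, 0, 0, 0]]' 15
python3 steer.py '[[0.6, 0, 0, 0, 0, 0, 0], [0.6, 0, 0, 0, 0, 0, 0], [0.5, 0, 0, 0, 0, 0, 0], [0.5, 0, 0, 0, 0, 0, 0], [0.5, 0, 0, 0, 0, 0, 0], [0.5, 0, 0, 0, 0, 0, 0]]'
```

```text
clock: 7.8
tool_pos: [0.5028, 0.287, 0.0855]
eef_rot: [-0.153, 0.988, 0.0, 0.0]
contact_force: [-0.2, -0.1, 1.7]
opening: 1.002
finger_force: 0.0
clock: 8.4
tool_pos: [0.503, 0.2867, 0.0856]
eef_rot: [-0.153, 0.988, 0.0, 0.001]
contact_force: [0.4, -1.0, 4.6]
opening: 0.693
finger_force: 15.0
```

```bash
python3 steer.py '[[0.5, 0, 0, -2, 0, 0, 0], [0.5, 0, 0, -6, 0, 0, 0], [0.5, 0, 0, -12, 0, 0, 0], [0.5, 0, 0, -20, 0, 0, 0], [0.5, 0, 0, -28, 0, 0, 0], [0.5, 0, 0, -34, 0, 0, 0], [0.5, 0, 0, -34, 0, 0, 0], [0.5, 0, 0, -34, 0, 0, 0]]'
python3 - <<'E'
from h import *
p=r.camera_params('wrist');im=r.snapshot('wrist');np.save('p5.npy',p,allow_pickle=True)
rel([.489,-.2078,.20],np.radians(81.2));print(r.get_state()['q'])
sd=r.snapshot('side')
a=cv2.resize(im,(400,300));b=cv2.resize(sd[90:270,160:400],(400,300),interpolation=2)
cv2.imwrite('pics/w5.png',np.hstack([a,b])[:,:,::-1])
E
```

```text
clock: 9.2
tool_pos: [0.5025, 0.2863, 0.2553]
eef_rot: [-0.153, 0.988, -0.0, 0.0]
contact_force: [0.7, 0.2, -0.6]
opening: 0.698
finger_force: 15.0
pos [0.5022 0.2857 0.2543] tool y heading 1.8781 rel [ 0.1618 -0.4663  0.0551]
rz needed (tool z down) 0.4609
[-0.06121008  0.77285835 -0.99857289  1.66983703  0.71521025  1.10923822
  0.60826766]
```

View pics/w5.png

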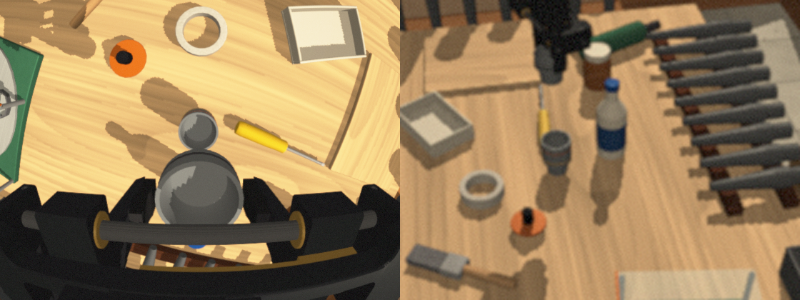

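One cup is held upright, and two cups remain standing in the pile. Now I'll carry it to the loading place.

Units first: shifts go in units of 5 mm and turns go in units of 0.2 rad. So -0.466 m is -93.2, 0.162 m is 32.4, 0.46 rad is 2.3.

```bash
python3 steer.py '[[0.5, 32.4, -93.2, 10, 0, 0, 0.25], [0.5, 32.4, -93.2, 10, 0, 0, 0.5], [0.5, 32.4, -93.2, 10, 0, 0, 0.75], [0.5, 32.4, -93.2, 10, 0, 0, 1], [0.5, 32.4, -93.2, 10, 0, 0, 1.25], [0.5, 32.4, -93.2, 10, 0, 0, 1.5], [0.5, 32.4, -93.2, 10, 0, 0, 1.75], [0.5, 32.4, -93.2, 10, 0, 0, 2], [0.5, 32.4, -93.2, 10, 0, 0, 2.3], [0.5, 32.4, -93.2, 10, 0, 0, 2.3]]'
python3 steer.py '[[0.5, 0, 0, 0, 0, 0, 0], [0.5, 0, 0, 0, 0, 0, 0], [0.5, 0, 0, 0, 0, 0, 0]]'
python3 -c "
from h import *
rel([.489,-.2078,.0675],np.radians(81.2))"
```

```text
clock: 10.3
tool_pos: [0.4875, -0.2092, 0.2034]
eef_rot: [0.077, 0.997, 0.0, -0.002]
contact_force: [0.4, -0.5, -0.9]
opening: 0.697
finger_force: 15.0
clock: 10.6
tool_pos: [0.4889, -0.205, 0.2046]
eef_rot: [0.075, 0.997, 0.001, -0.0]
contact_force: [0.3, -0.4, -1.1]
opening: 0.693
finger_force: 15.0
pos [ 0.4889 -0.205   0.2046] tool y heading 1.4203 rel [-0.0007 -0.0029  0.1371]
rz needed (tool z down) 0.0031
```

Scaled: -0.002 m is -0.4, 0.1 m is 20.

```bash
python3 steer.py '[[0.5, 0, -0.4, 8, 0, 0, 0], [0.5, 0, -0.4, 16, 0, 0, 0], [0.5, 0, -0.4, 20, 0, 0, 0], [0.5, 0, -0.4, 20, 0, 0, 0], [0.5, 0, -0.4, 20, 0, 0, 0]]'
python3 - <<'E'
from h import *
p=r.camera_params('wrist');im=r.snapshot('wrist');sd=r.snapshot('side')
rel([.489,-.2078,.0675],np.radians(81.2))
print(proj('side',[.489,-.2078,.03]))
a=cv2.resize(im,(400,300));b=cv2.resize(sd[240:390,200:400],(400,300),interpolation=2)
cv2.imwrite('pics/w6.png',np.hstack([a,b])[:,:,::-1])
E
```

```text
clock: 11.1
tool_pos: [0.4895, -0.2069, 0.1057]
eef_rot: [0.075, 0.997, 0.0, 0.0]
contact_force: [0.7, -0.2, 0.1]
opening: 0.694
finger_force: 15.0
pos [ 0.4901 -0.2078  0.1066] tool y heading 1.4194 rel [ 0.0012 -0.0002  0.0391]
rz needed (tool z down) 0.0021
[276.1 319.9]
```

View pics/w6.png

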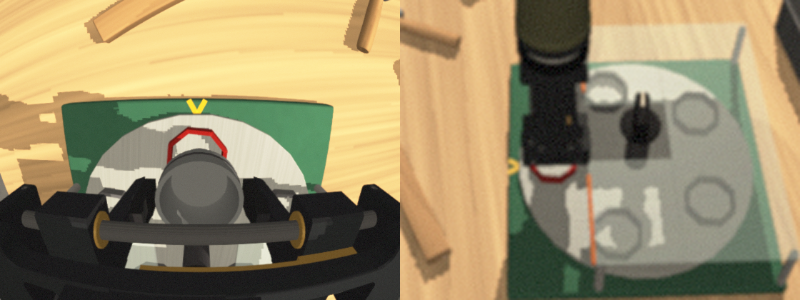

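The cup (200,190) is over the red nest (197,150 visible rim), lined up with the V mark at (197,105). I'm lowering it gently.

Scaled: 0.038 m is 7.6, 0.036 m is 7.2.

```bash
python3 steer.py '[[0.5, 0.2, 0, 2.4, 0, 0, 0], [0.5, 0.2, 0, 4.4, 0, 0, 0], [0.5, 0.2, 0, 6, 0, 0, 0], [0.5, 0.2, 0, 7.2, 0, 0, 0], [0.5, 0.2, 0, 7.6, 0, 0, 0], [0.5, 0.2, 0, 7.6, 0, 0, 0]]'
```

```text
clock: 11.8
tool_pos: [0.4876, -0.2085, 0.0675]
eef_rot: [0.076, 0.997, -0.0, -0.0]
contact_force: [-2.9, 0.3, 7.6]
opening: 0.698
finger_force: 15.0
```

```bash
python3 steer.py '[[0.85, 0, 0, 0, 0, 0, 0], [0.95, 0, 0, 0, 0, 0, 0], [0.95, 0, 0, 0, 0, 0, 0], [0.95, 0, 0, 0, 0, 0, 0], [0.95, 0, 0, -4, 0, 0, 0], [0.95, 0, 0, -12, 0, 0, 0], [0.95, 0, 0, -20, 0, 0, 0], [0.95, 0, 0, -28, 0, 0, 0], [0.95, 0, 0, -36, 0, 0, 0], [0.95, 0, 0, -36, 0, 0, 0]]'
python3 - <<'E'
from h import *
p=r.camera_params('wrist');im=r.snapshot('wrist');sd=r.snapshot('side')
rel([.5873,-.2228,.25],np.radians(-15.6))
a=cv2.resize(im,(400,300));b=cv2.resize(sd[240:390,200:400],(400,300),interpolation=2)
cv2.imwrite('pics/w7.png',np.hstack([a,b])[:,:,::-1]);print(r.get_state()['q'])
X=[.4885,-.2075]
print('expected rim c',proj('wrist',X+[.084],p)/1.4)
E
```

```text
clock: 12.8
tool_pos: [0.491, -0.2081, 0.252]
eef_rot: [0.076, 0.997, -0.001, 0.005]
contact_force: [-0.6, -0.3, 0.5]
opening: 0.949
finger_force: 0.0
pos [ 0.488  -0.2088  0.2476] tool y heading 1.4176 rel [-0.1003  0.0013 -0.0023]
rz needed (tool z down) -1.4517
[ 0.87257934  0.70380336 -0.96015779  1.81881093  0.68749214  0.9914599
  1.04038508]
expected rim c [198.92857143 130.57142857]
```

View pics/w7.png

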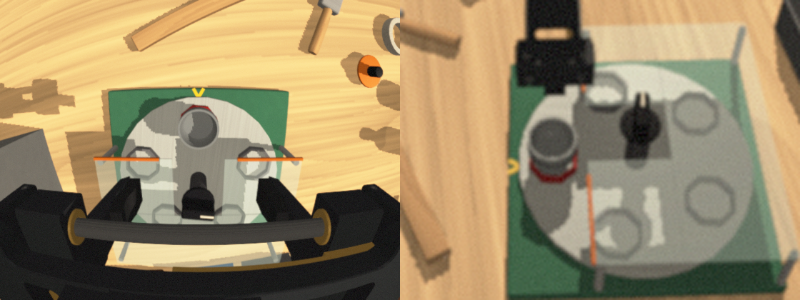

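The cup stands upright in the red nest: its rim centre is at (199,130), exactly where predicted. Now to the knob for three clicks.

Scaled: -0.1 m is -20, 0.001 m is 0.2, 1.5 rad is 7.5.

```bash
python3 steer.py '[[0.5, -20, 0.2, 0, 0, 0, 0.75], [0.5, -20, 0.2, 0, 0, 0, 1.5], [0.5, -20, 0.2, 0, 0, 0, 2.25], [0.5, -20, 0.2, 0, 0, 0, 3], [0.5, -20, 0.2, 0, 0, 0, 3.75], [0.5, -20, 0.2, 0, 0, 0, 4.5], [0.5, -20, 0.2, 0, 0, 0, 5.25], [0.5, -20, 0.2, 0, 0, 0, 6], [0.5, -20, 0.2, 0, 0, 0, 6.75], [0.5, -20, 0.2, 0, 0, 0, 7.5]]'
python3 steer.py '[[0.5, 0, 0, 0, 0, 0, 0.75], [0.5, 0, 0, 0, 0, 0, 0.95], [0.5, 0, 0, 0, 0, 0, 0.95], [0.5, 0, 0, 0, 0, 0, 0.95]]'
python3 -c "
from h import *
rel([.5878,-.2223,.1155],np.radians(-15.6));print(r.get_state()['q'])"
```

```text
clock: 13.9
tool_pos: [0.5855, -0.2227, 0.2447]
eef_rot: [0.738, 0.675, -0.001, -0.002]
contact_force: [1.0, 0.1, 0.0]
opening: 0.501
finger_force: 0.0
clock: 14.3
tool_pos: [0.5861, -0.2226, 0.2457]
eef_rot: [0.796, 0.605, -0.001, -0.001]
contact_force: [-0.4, 0.7, -0.0]
opening: 0.498
finger_force: 0.0
pos [ 0.5861 -0.2226  0.2457] tool y heading -0.2705 rel [0.0008 0.0019 0.1302]
rz needed (tool z down) 0.0017
[ 0.54754612  0.71490162 -0.47762239  1.53967159  0.371413    0.98095576
 -0.30976845]
```

```bash
python3 steer.py '[[0.5, 0.2, 0.4, 10, 0, 0, 0], [0.5, 0.2, 0.4, 20, 0, 0, 0], [0.5, 0.2, 0.4, 26, 0, 0, 0], [0.5, 0.2, 0.4, 26, 0, 0, 0], [0, 0.2, 0.4, 26, 0, 0, 0], [0, 0.2, 0.4, 26, 0, 0, 0], [0, 0.2, 0.4, 26, 0, 0, 0], [0, 0.2, 0.4, 26, 0, 0, 0], [0, 0.2, 0.4, 26, 0, 0, 0]]' 40
python3 steer.py '[[0, 0, 0, 0, 0, 0, 0.65], [0, 0, 0, 0, 0, 0, 1.3], [0, 0, 0, 0, 0, 0, 1.95], [0, 0, 0, 0, 0, 0, 2.6], [0, 0, 0, 0, 0, 0, 3.25], [0, 0, 0, 0, 0, 0, 3.9], [0, 0, 0, 0, 0, 0, 4.55], [0, 0, 0, 0, 0, 0, 5.2], [0, 0, 0, 0, 0, 0, 5.8], [0, 0, 0, 0, 0, 0, 6.3]]'
python3 steer.py '[[0, 0, 0, 0, 0, 0, 0], [0, 0, 0, 0, 0, 0, 0], [0, 0, 0, 0, 0, 0, 0]]'
python3 -c "
from h import *
rel([.5873,-.2228,.1155],np.radians(-87.6))"
```

```text
clock: 15.2
tool_pos: [0.5884, -0.2222, 0.1173]
eef_rot: [0.796, 0.605, -0.0, -0.0]
contact_force: [-2.1, 0.5, 2.4]
opening: 0.179
finger_force: 40.0
clock: 16.2
tool_pos: [0.5903, -0.2246, 0.1173]
eef_rot: [1.0, 0.017, 0.002, 0.002]
contact_force: [1.8, -4.4, -4.4]
opening: 0.176
finger_force: 40.0
clock: 16.5
tool_pos: [0.5903, -0.2246, 0.1173]
eef_rot: [1.0, 0.019, 0.002, 0.002]
contact_force: [1.6, -4.1, -2.3]
opening: 0.175
finger_force: 40.0
pos [ 0.5903 -0.2246  0.1173] tool y heading -1.5327 rel [-0.003  -0.0019  0.0018]
rz needed (tool z down) -0.0038
```

```bash
cat >> h.py <<'E'
def knob(save=None):
    p=r.camera_params('wrist');im=r.snapshot('wrist');c=proj('wrist',[.5873,-.2228,.144],p)
    g=im.min(2).astype(int);u0,v0=c.astype(int);m=np.zeros(g.shape,np.uint8);m[max(v0-24,0):v0+25,max(u0-24,0):u0+25]=1
    # white line: bright pixels surrounded by black knob
    dark=cv2.morphologyEx(((im.max(2)<60)&(m>0)).astype(np.uint8),cv2.MORPH_CLOSE,np.ones((9,9),np.uint8))
    v,u=np.where((g>120)&(dark>0))
    W=np.array([atz('wrist',(a,b),.144,p)[:2] for a,b in zip(u,v)]);d=np.linalg.svd(W-W.mean(0))[2][0]
    if d@(W.mean(0)-[.5873,-.2228])<0:d=-d
    h=np.degrees(np.arctan2(d[1],d[0]));print('line px',len(u),'mean',W.mean(0).round(4),'heading',h.round(1),'clicks',((171.2-h)%360/24).round(2))
    if save:cv2.imwrite(save,cv2.resize(im,(800,600))[:,:,::-1])
E
python3 steer.py '[[0.5, 0, 0, 0, 0, 0, 0], [0.5, 0, 0, 0, 0, 0, 0], [0.5, 0, 0, 0, 0, 0, 0], [0.5, 0, 0, -10, 0, 0, 0], [0.5, 0, 0, -20, 0, 0, 0], [1, 0, 0, -30, 0, 0, 0], [1, 0, 0, -34, 0, 0, 0], [1, 0, 0, -34, 0, 0, 0], [1, 0, 0, -34, 0, 0, 0]]'
python3 - <<'E'
from h import *
knob('pics/w8.png');print(r.get_state()['q']);rel([.5,.28,.27],np.radians(108))
E
```

```text
clock: 17.4
tool_pos: [0.5885, -0.2218, 0.2866]
eef_rot: [1.0, 0.02, -0.0, -0.0]
contact_force: [-0.9, -0.4, -0.3]
opening: 0.838
finger_force: 0.0
line px 75 mean [ 0.5987 -0.2233] heading 3.3 clicks 7.0
[ 0.32833888  0.64259243 -0.07480694  1.49684161  0.05275774  1.00713486
 -1.29150834]
pos [ 0.588  -0.2217  0.2856] tool y heading -1.5316 rel [-0.0682 -0.5048  0.0163]
rz needed (tool z down) -0.2749
```

View pics/w8.png

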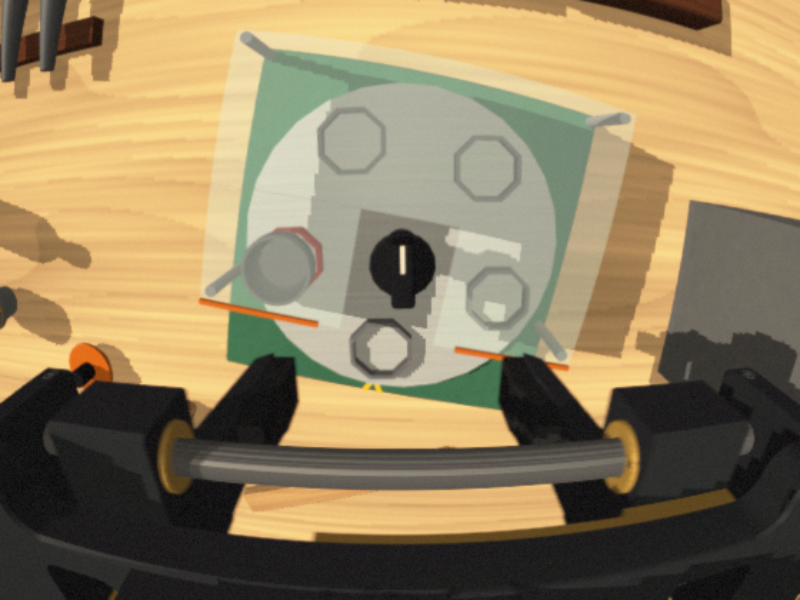

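The knob reads click 7.0. The red nest with its cup has gone under the hood at (285,262), and an empty grey nest stands at the V mark (375,385). Back to the pile.

Scaled: -0.505 m is -101, -0.068 m is -13.6, -1.5 rad is -7.5.

```bash
python3 steer.py '[[1, -13.6, -101, 4, 0, 0, -0.75], [1, -13.6, -101, 4, 0, 0, -1.5], [1, -13.6, -101, 4, 0, 0, -2.25], [1, -13.6, -101, 4, 0, 0, -3], [1, -13.6, -101, 4, 0, 0, -3.75], [1, -13.6, -101, 4, 0, 0, -4.5], [1, -13.6, -101, 4, 0, 0, -5.25], [1, -13.6, -101, 4, 0, 0, -6], [1, -13.6, -101, 4, 0, 0, -6.75], [1, -13.6, -101, 4, 0, 0, -7.5]]'
python3 steer.py '[[1, 0, 0, 0, 0, 0, -0.75], [1, 0, 0, 0, 0, 0, -1.5], [1, 0, 0, 0, 0, 0, -2.25], [1, 0, 0, 0, 0, 0, -3], [1, 0, 0, 0, 0, 0, -3.75], [1, 0, 0, 0, 0, 0, -4.5], [1, 0, 0, 0, 0, 0, -5.25], [1, 0, 0, 0, 0, 0, -6], [1, 0, 0, 0, 0, 0, -6.75], [1, 0, 0, 0, 0, 0, -7.5]]'
python3 -c "
from h import *
rel([.5026,.2864,.20],np.radians(108));print(r.get_state()['q'])"
```

```text
clock: 18.45
tool_pos: [0.5015, 0.2711, 0.2654]
eef_rot: [0.716, 0.698, -0.002, -0.001]
contact_force: [2.1, 0.2, -0.6]
opening: 0.996
finger_force: 0.0
clock: 19.45
tool_pos: [0.5021, 0.2693, 0.2654]
eef_rot: [0.048, 0.999, -0.001, -0.002]
contact_force: [-0.3, -0.5, 1.2]
opening: 1.0
finger_force: 0.0
pos [0.5021 0.2693 0.2654] tool y heading 1.4751 rel [0.0009 0.0172 0.0653]
rz needed (tool z down) -0.4099
[-0.07228233  0.71305313 -0.89959913  1.67986436  0.62335221  1.06527943
  0.30457683]
```

```bash
python3 steer.py '[[1, 0.2, 3.4, 6, 0, 0, -0.75], [1, 0.2, 3.4, 12, 0, 0, -1.5], [1, 0.2, 3.4, 12, 0, 0, -2.05], [1, 0.2, 3.4, 12, 0, 0, -2.05], [1, 0.2, 3.4, 12, 0, 0, -2.05]]'
cat >> h.py <<'E'
def rim(z,X,save=None):
    p=r.camera_params('wrist');im=r.snapshot('wrist');X=np.array(X);c=proj('wrist',[*X,z],p)
    R0=np.mean([np.linalg.norm(proj('wrist',[X[0]+.029*np.cos(t),X[1]+.029*np.sin(t),z],p)-c) for t in np.arange(0,6.2,.5)])
    m=cv2.HoughCircles(cv2.GaussianBlur(cv2.cvtColor(im,cv2.COLOR_RGB2GRAY),(5,5),1),cv2.HOUGH_GRADIENT_ALT,1.5,5,param1=150,param2=.6,minRadius=int(R0*.8),maxRadius=int(R0*1.2))
    print('expect',c,R0.round(1))
    if m is not None:
        for u in m[0]:
            if np.hypot(*(u[:2]-c))<25:print('circle',u.round(1),'->',atz('wrist',u[:2],z,p))
    if save:cv2.imwrite(save,cv2.resize(im,(800,600))[:,:,::-1])
E
python3 -c "
from h import *
rim(.078,[.5026,.2864],'pics/w9.png');rel([.5026,.2864,.0615],np.radians(108));print(r.get_state()['q'])"
```

```text
clock: 19.95
tool_pos: [0.5033, 0.2869, 0.2065]
eef_rot: [-0.152, 0.988, 0.0, -0.001]
contact_force: [-0.9, 0.3, 0.8]
opening: 1.002
finger_force: 0.0
expect [277.5 196.8] 32.2
circle [277.5 196.5  30.9] -> [0.5024 0.2863 0.078 ]
circle [276.  186.   29.8] -> [0.4937 0.2823 0.078 ]
pos [0.5036 0.287  0.2071] tool y heading 1.876 rel [ 0.0011 -0.0004  0.1456]
rz needed (tool z down) -0.0089
[-0.08680762  0.82376338 -0.94692018  1.71777868  0.77285994  1.01982963
  0.56026344]
```

Scaled: 0.145 m is 29, 0.13 m is 26.

```bash
python3 steer.py '[[1, 0.2, 0, 8, 0, 0, 0], [1, 0.2, 0, 16, 0, 0, 0], [1, 0.2, 0, 22, 0, 0, 0], [1, 0.2, 0, 26, 0, 0, 0], [1, 0.2, 0, 29, 0, 0, 0], [1, 0.2, 0, 29, 0, 0, 0], [0.6, 0.2, 0, 29, 0, 0, 0], [0.5, 0.2, 0, 29, 0, 0, 0], [0.5, 0.2, 0, 29, 0, 0, 0], [0.5, 0.2, 0, 29, 0, 0, 0]]' 15
python3 steer.py '[[0.5, 0, 0, 0, 0, 0, 0], [0.5, 0, 0, 0, 0, 0, 0]]'
```

```text
clock: 21.0
tool_pos: [0.5035, 0.2869, 0.0634]
eef_rot: [-0.153, 0.988, 0.0, 0.001]
contact_force: [-0.5, -0.3, 3.6]
opening: 0.691
finger_force: 15.0
clock: 21.2
tool_pos: [0.5035, 0.2868, 0.0633]
eef_rot: [-0.153, 0.988, 0.0, 0.001]
contact_force: [0.2, -1.2, 6.9]
opening: 0.694
finger_force: 15.0
```

Scaled: -0.18 m is -36, -0.14 m is -28.

```bash
python3 steer.py '[[0.5, 0, 0, -2, 0, 0, 0], [0.5, 0, 0, -6, 0, 0, 0], [0.5, 0, 0, -12, 0, 0, 0], [0.5, 0, 0, -20, 0, 0, 0], [0.5, 0, 0, -28, 0, 0, 0], [0.5, 0, 0, -36, 0, 0, 0], [0.5, 0, 0, -36, 0, 0, 0], [0.5, 0, 0, -36, 0, 0, 0]]'
python3 -c "
from h import *
rim(.054,[.5026,.2864]);rel([.489,-.2078,.20],np.radians(81.2))"
```

```text
clock: 22.0
tool_pos: [0.503, 0.2866, 0.2433]
eef_rot: [-0.153, 0.988, 0.0, 0.001]
contact_force: [0.5, -0.3, -1.6]
opening: 0.694
finger_force: 15.0
expect [277.9 181. ] 26.9
circle [277.5 181.5  25.9] -> [0.5032 0.2861 0.054 ]
pos [0.5027 0.2859 0.242 ] tool y heading 1.878 rel [ 0.1622 -0.4664  0.0427]
rz needed (tool z down) 0.4608
```

```bash
python3 steer.py '[[0.5, 32.4, -93.2, 8, 0, 0, 0.25], [0.5, 32.4, -93.2, 8, 0, 0, 0.5], [0.5, 32.4, -93.2, 8, 0, 0, 0.75], [0.5, 32.4, -93.2, 8, 0, 0, 1], [0.5, 32.4, -93.2, 8, 0, 0, 1.25], [0.5, 32.4, -93.2, 8, 0, 0, 1.5], [0.5, 32.4, -93.2, 8, 0, 0, 1.75], [0.5, 32.4, -93.2, 8, 0, 0, 2], [0.5, 32.4, -93.2, 8, 0, 0, 2.3], [0.5, 32.4, -93.2, 8, 0, 0, 2.3]]'
python3 steer.py '[[0.5, 0, 0, 0, 0, 0, 0], [0.5, 0, 0, 8, 0, 0, 0], [0.5, 0, 0, 16, 0, 0, 0], [0.5, 0, 0, 19, 0, 0, 0], [0.5, 0, 0, 19, 0, 0, 0], [0.5, 0, 0, 19, 0, 0, 0]]'
python3 -c "
from h import *
rel([.489,-.2078,.0693],np.radians(81.2))"
```

```text
clock: 23.05
tool_pos: [0.4876, -0.2093, 0.2006]
eef_rot: [0.077, 0.997, -0.0, -0.002]
contact_force: [2.2, -0.0, -1.3]
opening: 0.692
finger_force: 15.0
clock: 23.65
tool_pos: [0.4892, -0.2058, 0.1071]
eef_rot: [0.076, 0.997, 0.0, -0.001]
contact_force: [0.2, 0.5, 0.1]
opening: 0.692
finger_force: 15.0
pos [ 0.4892 -0.2058  0.1071] tool y heading 1.4189 rel [-0.0002 -0.0021  0.0378]
rz needed (tool z down) 0.0017
```

Scaled: -0.0015 m is -0.3, 0.0375 m is 7.5.

```bash
python3 steer.py '[[0.5, 0, -0.3, 2, 0, 0, 0], [0.5, 0, -0.3, 4, 0, 0, 0], [0.5, 0, -0.3, 5.6, 0, 0, 0], [0.5, 0, -0.3, 6.8, 0, 0, 0], [0.5, 0, -0.3, 7.5, 0, 0, 0], [0.5, 0, -0.3, 7.5, 0, 0, 0]]'
```

```text
clock: 24.25
tool_pos: [0.4892, -0.2079, 0.0697]
eef_rot: [0.076, 0.997, 0.0, -0.0]
contact_force: [0.6, 0.3, -0.6]
opening: 0.698
finger_force: 15.0
```

Scaled: -0.18 m is -36, -0.1 m is -20.

```bash
python3 steer.py '[[0.85, 0, 0, 0, 0, 0, 0], [0.95, 0, 0, 0, 0, 0, 0], [0.95, 0, 0, 0, 0, 0, 0], [0.95, 0, 0, 0, 0, 0, 0], [0.95, 0, 0, -4, 0, 0, 0], [0.95, 0, 0, -12, 0, 0, 0], [0.95, 0, 0, -20, 0, 0, 0], [0.95, 0, 0, -28, 0, 0, 0], [0.95, 0, 0, -36, 0, 0, 0], [0.95, 0, 0, -36, 0, 0, 0]]'
python3 - <<'E'
from h import *
rim(.084,[.4885,-.2075],'pics/w10.png')
rel([.5878,-.2223,.25],np.radians(92.4))
E
```

```text
clock: 25.25
tool_pos: [0.4924, -0.2077, 0.255]
eef_rot: [0.076, 0.997, -0.001, 0.005]
contact_force: [0.5, -0.1, 0.7]
opening: 0.949
finger_force: 0.0
expect [277.9 180.8] 28.4
circle [279.  180.   27.1] -> [ 0.4879 -0.2063  0.084 ]
pos [ 0.4907 -0.2081  0.2524] tool y heading 1.4176 rel [-0.0981  0.0008  0.0029]
rz needed (tool z down) -0.1951
```

```bash
python3 steer.py '[[0.5, -10, 0.2, 0, 0, 0, -0.5], [0.5, -19.8, 0.2, 0, 0, 0, -0.975], [0.5, -19.8, 0.2, 0, 0, 0, -0.975], [0.5, -19.8, 0.2, 0, 0, 0, -0.975], [0.5, -19.8, 0.2, 0, 0, 0, -0.975]]'
python3 -c "
from h import *
rel([.5878,-.2223,.1155],np.radians(92.4));print(r.get_state()['q'])"
```

```text
clock: 25.8
tool_pos: [0.5857, -0.2219, 0.2488]
eef_rot: [-0.021, 1.0, -0.0, -0.001]
contact_force: [-0.6, 0.4, -0.7]
opening: 0.522
finger_force: 0.0
pos [ 0.5857 -0.2219  0.2488] tool y heading 1.6135 rel [-0.0025 -0.0005  0.1333]
rz needed (tool z down) 0.0008
[ 0.76695349  0.8307878  -0.95811581  1.52522417  0.71610481  1.16920534
  1.28569227]
```

```bash
python3 steer.py '[[0.5, -0.4, 0, 10, 0, 0, 0], [0.5, -0.4, 0, 20, 0, 0, 0], [0.5, -0.4, 0, 26.4, 0, 0, 0], [0.5, -0.4, 0, 26.4, 0, 0, 0], [0, -0.4, 0, 26.4, 0, 0, 0], [0, -0.4, 0, 26.4, 0, 0, 0], [0, -0.4, 0, 26.4, 0, 0, 0], [0, -0.4, 0, 26.4, 0, 0, 0], [0, -0.4, 0, 26.4, 0, 0, 0]]' 40
python3 steer.py '[[0, 0, 0, 0, 0, 0, 0.65], [0, 0, 0, 0, 0, 0, 1.3], [0, 0, 0, 0, 0, 0, 1.95], [0, 0, 0, 0, 0, 0, 2.6], [0, 0, 0, 0, 0, 0, 3.25], [0, 0, 0, 0, 0, 0, 3.9], [0, 0, 0, 0, 0, 0, 4.55], [0, 0, 0, 0, 0, 0, 5.2], [0, 0, 0, 0, 0, 0, 5.8], [0, 0, 0, 0, 0, 0, 6.3]]'
python3 steer.py '[[0, 0, 0, 0, 0, 0, 0], [0, 0, 0, 0, 0, 0, 0], [0, 0, 0, 0, 0, 0, 0]]'
python3 -c "
from h import *
rel([.5873,-.2228,.1155],np.radians(20.4))"
```

```text
clock: 26.7
tool_pos: [0.5894, -0.2246, 0.119]
eef_rot: [-0.02, 1.0, -0.002, 0.0]
contact_force: [-0.2, -5.6, 4.9]
opening: 0.177
finger_force: 40.0
clock: 27.7
tool_pos: [0.5883, -0.2262, 0.1189]
eef_rot: [0.575, 0.818, -0.003, 0.001]
contact_force: [-2.9, -7.2, 5.7]
opening: 0.176
finger_force: 40.0
clock: 28.0
tool_pos: [0.5884, -0.2262, 0.1189]
eef_rot: [0.573, 0.819, -0.003, 0.001]
contact_force: [-1.9, -8.3, 5.3]
opening: 0.179
finger_force: 39.9
pos [ 0.5884 -0.2262  0.1189] tool y heading 0.3499 rel [0.0035 0.0002 0.0034]
rz needed (tool z down) -0.0061
```

```bash
python3 steer.py '[[0.5, 0, 0, 0, 0, 0, 0], [0.5, 0, 0, 0, 0, 0, 0], [0.5, 0, 0, 0, 0, 0, 0], [0.5, 0, 0, -10, 0, 0, 0], [0.5, 0, 0, -20, 0, 0, 0], [1, 0, 0, -30, 0, 0, 0], [1, 0, 0, -34, 0, 0, 0], [1, 0, 0, -34, 0, 0, 0], [1, 0, 0, -34, 0, 0, 0]]'
python3 - <<'E'
from h import *
knob();print(r.get_state()['q']);rel([.5026,.2864,.27],np.radians(108))
E
```

```text
clock: 28.9
tool_pos: [0.5889, -0.2216, 0.2873]
eef_rot: [0.572, 0.82, -0.0, -0.0]
contact_force: [-0.3, -0.7, -0.9]
opening: 0.839
finger_force: 0.0
line px 59 mean [ 0.5911 -0.2357] heading -67.9 clicks 9.96
[ 0.63761206  0.70965223 -0.66801732  1.47668049  0.46453629  1.12012909
  0.23581528]
pos [ 0.5883 -0.2217  0.2864] tool y heading 0.3537 rel [0.5063 0.0956 0.0169]
rz needed (tool z down) -1.5313
```

Scaled: 0.506 m is 101.2, 0.096 m is 19.2, -1.5 rad is -7.5.

```bash
python3 steer.py '[[1, 101.2, 19.2, 4, 0, 0, -0.75], [1, 101.2, 19.2, 4, 0, 0, -1.5], [1, 101.2, 19.2, 4, 0, 0, -2.25], [1, 101.2, 19.2, 4, 0, 0, -3], [1, 101.2, 19.2, 4, 0, 0, -3.75], [1, 101.2, 19.2, 4, 0, 0, -4.5], [1, 101.2, 19.2, 4, 0, 0, -5.25], [1, 101.2, 19.2, 4, 0, 0, -6], [1, 101.2, 19.2, 4, 0, 0, -6.75], [1, 101.2, 19.2, 4, 0, 0, -7.5]]'
python3 steer.py '[[1, 0, 0, 0, 0, 0, -0.15], [1, 0, 0, 0, 0, 0, -0.15], [1, 0, 0, 0, 0, 0, -0.15]]'
python3 -c "
from h import *
rim(.054,[.5030,.2862]);rel([.5030,.2862,.0395],np.radians(108))"
```

```text
clock: 29.95
tool_pos: [0.5055, 0.2719, 0.2664]
eef_rot: [-0.144, 0.99, -0.001, -0.002]
contact_force: [-0.6, -1.0, -0.5]
opening: 1.002
finger_force: 0.0
clock: 30.25
tool_pos: [0.507, 0.2689, 0.267]
eef_rot: [-0.154, 0.988, -0.001, -0.001]
contact_force: [0.0, 0.0, 0.3]
opening: 0.998
finger_force: 0.0
expect [294.  178.7] 25.2
circle [294.  178.5  24.5] -> [0.5027 0.2861 0.054 ]
pos [0.5073 0.2686 0.2674] tool y heading 1.8797 rel [-0.0017  0.0185  0.2278]
rz needed (tool z down) -0.0053
```

Run:
```python
from h import *
p=np.load('p4.npy',allow_pickle=True).item()
for u in((487,250),(492,268),(580,300)):
  X=atz('wrist',(u[0]*.7,u[1]*.7),.015,p);d=X-[.503,.286,0];y=np.radians(107.7);print(X,'along tool y',(d[0]*np.cos(y)+d[1]*np.sin(y)).round(3),'along tool x',(d[0]*np.cos(y+np.pi/2)+d[1]*np.sin(y+np.pi/2)).round(3))
```

```text
[0.483  0.3482 0.015 ] along tool y 0.065 along tool x 0.0
[0.4972 0.3584 0.015 ] along tool y 0.071 along tool x -0.016
[0.4994 0.453  0.015 ] along tool y 0.16 along tool x -0.047
```

Scaled: 0.226 m is 45.2, 0.21 m is 42.

```bash
python3 steer.py '[[0.9, -0.4, 3.6, 10, 0, 0, 0], [0.9, -0.4, 3.6, 20, 0, 0, 0], [0.9, -0.4, 3.6, 30, 0, 0, 0], [0.9, -0.4, 3.6, 37, 0, 0, 0], [0.9, -0.4, 3.6, 42, 0, 0, 0], [0.9, -0.4, 3.6, 45.2, 0, 0, 0], [0.9, -0.4, 3.6, 45.2, 0, 0, 0], [0.6, -0.4, 3.6, 45.2, 0, 0, 0], [0.5, -0.4, 3.6, 45.2, 0, 0, 0], [0.5, -0.4, 3.6, 45.2, 0, 0, 0]]' 15
python3 steer.py '[[0.5, 0, 0, 0, 0, 0, 0], [0.5, 0, 0, 0, 0, 0, 0]]'
```

```text
clock: 31.3
tool_pos: [0.5041, 0.2889, 0.044]
eef_rot: [-0.155, 0.988, 0.0, 0.001]
contact_force: [0.1, -1.4, 3.8]
opening: 0.67
finger_force: 14.8
clock: 31.5
tool_pos: [0.5041, 0.2889, 0.044]
eef_rot: [-0.155, 0.988, 0.0, 0.001]
contact_force: [-0.3, -1.5, 6.9]
opening: 0.67
finger_force: 14.8
```

Scaled: -0.2 m is -40, -0.15 m is -30.

```bash
python3 steer.py '[[0.5, 0, 0, -2, 0, 0, 0], [0.5, 0, 0, -6, 0, 0, 0], [0.5, 0, 0, -12, 0, 0, 0], [0.5, 0, 0, -20, 0, 0, 0], [0.5, 0, 0, -30, 0, 0, 0], [0.5, 0, 0, -40, 0, 0, 0], [0.5, 0, 0, -40, 0, 0, 0], [0.5, 0, 0, -40, 0, 0, 0]]'
python3 -c "
from h import *
rel([.489,-.2078,.20],np.radians(81.2))"
```

```text
clock: 32.3
tool_pos: [0.5034, 0.2887, 0.244]
eef_rot: [-0.156, 0.988, 0.0, 0.001]
contact_force: [-0.2, 1.0, -1.8]
opening: 0.672
finger_force: 14.8
pos [0.5034 0.2887 0.244 ] tool y heading 1.8831 rel [ 0.1664 -0.4681  0.0435]
rz needed (tool z down) 0.4659
```

Scaled: -0.468 m is -93.6, 0.165 m is 33, 0.466 rad is 2.33.

```bash
python3 steer.py '[[0.5, 33, -93.6, 8, 0, 0, 0.25], [0.5, 33, -93.6, 8, 0, 0, 0.5], [0.5, 33, -93.6, 8, 0, 0, 0.75], [0.5, 33, -93.6, 8, 0, 0, 1], [0.5, 33, -93.6, 8, 0, 0, 1.25], [0.5, 33, -93.6, 8, 0, 0, 1.5], [0.5, 33, -93.6, 8, 0, 0, 1.75], [0.5, 33, -93.6, 8, 0, 0, 2], [0.5, 33, -93.6, 8, 0, 0, 2.3], [0.5, 33, -93.6, 8, 0, 0, 2.33]]'
python3 steer.py '[[0.5, 0, 0, 0, 0, 0, 0], [0.5, 0, 0, 8, 0, 0, 0], [0.5, 0, 0, 16, 0, 0, 0], [0.5, 0, 0, 18.4, 0, 0, 0], [0.5, 0, 0, 18.4, 0, 0, 0], [0.5, 0, 0, 18.4, 0, 0, 0]]'
python3 -c "
from h import *
rel([.4895,-.2078,.074],np.radians(81.2));rim(.030+.0375+.054,[.489,-.2075])"
```

```text
clock: 33.3
tool_pos: [0.4881, -0.2099, 0.2007]
eef_rot: [0.078, 0.997, 0.0, -0.002]
contact_force: [1.3, -0.4, -0.4]
opening: 0.667
finger_force: 14.8
clock: 33.9
tool_pos: [0.4906, -0.2069, 0.1113]
eef_rot: [0.076, 0.997, 0.0, 0.0]
contact_force: [-0.5, 0.3, -1.4]
opening: 0.669
finger_force: 14.8
pos [ 0.4906 -0.2069  0.1113] tool y heading 1.4179 rel [ 0.001  -0.0011  0.0373]
rz needed (tool z down) 0.0007
expect [276.2 274.5] 55.9
circle [279.  262.5  56.8] -> [ 0.4828 -0.2052  0.1215]
```

Scaled: 0.037 m is 7.4, 0.034 m is 6.8.

```bash
python3 steer.py '[[0.5, 0, -0.2, 2, 0, 0, 0], [0.5, 0, -0.2, 4, 0, 0, 0], [0.5, 0, -0.2, 5.6, 0, 0, 0], [0.5, 0, -0.2, 6.8, 0, 0, 0], [0.5, 0, -0.2, 7.4, 0, 0, 0], [0.5, 0, -0.2, 7.4, 0, 0, 0]]'
```

```text
clock: 34.55
tool_pos: [0.4898, -0.2084, 0.0737]
eef_rot: [0.077, 0.997, -0.0, -0.0]
contact_force: [-1.9, 0.3, 1.5]
opening: 0.666
finger_force: 14.8
```

Scaled: -0.18 m is -36, -0.14 m is -28.

```bash
python3 steer.py '[[0.85, 0, 0, 0, 0, 0, 0], [0.95, 0, 0, 0, 0, 0, 0], [0.95, 0, 0, 0, 0, 0, 0], [0.95, 0, 0, 0, 0, 0, 0], [0.95, 0, 0, -4, 0, 0, 0], [0.95, 0, 0, -12, 0, 0, 0], [0.95, 0, 0, -20, 0, 0, 0], [0.95, 0, 0, -28, 0, 0, 0], [0.95, 0, 0, -36, 0, 0, 0], [0.95, 0, 0, -36, 0, 0, 0]]'
python3 - <<'E'
from h import *
rim(.084,[.4885,-.2075],'pics/w11.png')
rel([.588,-.2220,.25],np.radians(20.4))
E
```

```text
clock: 35.55
tool_pos: [0.493, -0.2082, 0.2586]
eef_rot: [0.077, 0.997, -0.001, 0.005]
contact_force: [0.4, 0.4, -0.3]
opening: 0.951
finger_force: 0.0
expect [278.2 179.3] 28.2
circle [279.  178.5  26.7] -> [ 0.4878 -0.2065  0.084 ]
pos [ 0.4913 -0.2086  0.2559] tool y heading 1.4166 rel [-0.0975  0.0016  0.0064]
rz needed (tool z down) 1.0606
```

View pics/w11.png

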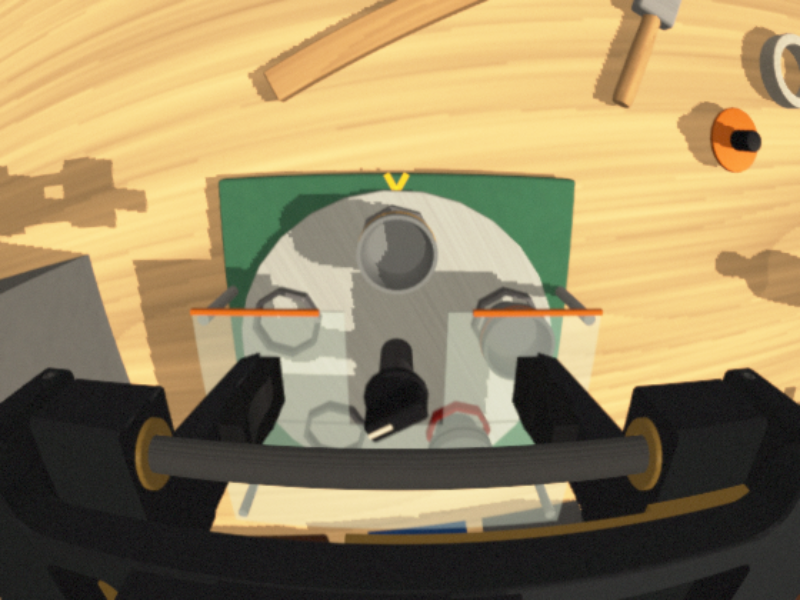

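All three cups stand in their nests: (397,255) at the loading place, (512,340) and (460,435) under the hood. The lid is at (740,140). Now the last three clicks.

Scaled: -0.098 m is -19.6, -0.05 m is -10, 1.06 rad is 5.3.

```bash
python3 steer.py '[[0.5, -10, 0.2, 0, 0, 0, 0.75], [0.5, -19.6, 0.2, 0, 0, 0, 1.5], [0.5, -19.6, 0.2, 0, 0, 0, 2.25], [0.5, -19.6, 0.2, 0, 0, 0, 3], [0.5, -19.6, 0.2, 0, 0, 0, 3.75], [0.5, -19.6, 0.2, 0, 0, 0, 4.5], [0.5, -19.6, 0.2, 0, 0, 0, 5.25], [0.5, -19.6, 0.2, 0, 0, 0, 5.3], [0.5, -19.6, 0.2, 0, 0, 0, 5.3], [0.5, -19.6, 0.2, 0, 0, 0, 5.3]]'
python3 -c "
from h import *
rel([.588,-.2225,.1160],np.radians(20.4));print(r.get_state()['q'])"
```

```text
clock: 36.6
tool_pos: [0.5865, -0.2225, 0.2528]
eef_rot: [0.569, 0.822, -0.0, -0.001]
contact_force: [0.8, 0.2, -0.0]
opening: 0.5
finger_force: 0.0
pos [ 0.5865 -0.2225  0.2528] tool y heading 0.3596 rel [-0.0006  0.0016  0.1368]
rz needed (tool z down) 0.0036
[ 0.63718026  0.74085373 -0.65771453  1.52614285  0.49637731  1.0475784
  0.21392136]
```

```bash
python3 steer.py '[[0.5, 0, 0.2, 10, 0, 0, 0], [0.5, 0, 0.2, 20, 0, 0, 0], [0.5, 0, 0.2, 27.2, 0, 0, 0], [0.5, 0, 0.2, 27.2, 0, 0, 0], [0, 0, 0.2, 27.2, 0, 0, 0], [0, 0, 0.2, 27.2, 0, 0, 0], [0, 0, 0.2, 27.2, 0, 0, 0], [0, 0, 0.2, 27.2, 0, 0, 0], [0, 0, 0.2, 27.2, 0, 0, 0]]' 40
python3 steer.py '[[0, 0, 0, 0, 0, 0, 0.65], [0, 0, 0, 0, 0, 0, 1.3], [0, 0, 0, 0, 0, 0, 1.95], [0, 0, 0, 0, 0, 0, 2.6], [0, 0, 0, 0, 0, 0, 3.25], [0, 0, 0, 0, 0, 0, 3.9], [0, 0, 0, 0, 0, 0, 4.55], [0, 0, 0, 0, 0, 0, 5.2], [0, 0, 0, 0, 0, 0, 5.8], [0, 0, 0, 0, 0, 0, 6.3]]'
python3 steer.py '[[0, 0, 0, 0, 0, 0, 0], [0, 0, 0, 0, 0, 0, 0], [0, 0, 0, 0, 0, 0, 0]]'
python3 steer.py '[[0.5, 0, 0, 0, 0, 0, 0], [0.5, 0, 0, 0, 0, 0, 0], [0.5, 0, 0, 0, 0, 0, 0], [0.5, 0, 0, -10, 0, 0, 0], [0.5, 0, 0, -20, 0, 0, 0], [1, 0, 0, -30, 0, 0, 0], [1, 0, 0, -34, 0, 0, 0], [1, 0, 0, -34, 0, 0, 0], [1, 0, 0, -34, 0, 0, 0]]'
python3 - <<'E'
from h import *
knob();print(r.get_state()['q']);rel([.43,.14,.25],np.radians(81.2))
E
```

```text
clock: 37.5
tool_pos: [0.5871, -0.2227, 0.1181]
eef_rot: [0.57, 0.821, -0.001, -0.0]
contact_force: [-3.6, 0.1, 4.3]
opening: 0.18
finger_force: 40.0
clock: 38.5
tool_pos: [0.5894, -0.2234, 0.1181]
eef_rot: [0.946, 0.325, 0.001, 0.001]
contact_force: [2.0, -2.6, -1.5]
opening: 0.176
finger_force: 40.1
clock: 38.8
tool_pos: [0.5894, -0.2234, 0.1182]
eef_rot: [0.944, 0.329, 0.001, 0.001]
contact_force: [3.9, -4.3, -0.3]
opening: 0.178
finger_force: 40.0
clock: 39.7
tool_pos: [0.5872, -0.2218, 0.287]
eef_rot: [0.945, 0.328, -0.001, -0.0]
contact_force: [0.5, 0.8, -1.2]
opening: 0.835
finger_force: 0.0
line px 66 mean [ 0.5779 -0.2312] heading -140.7 clicks 13.0
[ 0.444103    0.65082341 -0.28576012  1.49316164  0.20041662  1.0298123
 -0.79268952]
pos [ 0.5866 -0.2218  0.2859] tool y heading -0.9024 rel [ 0.1014 -0.3809  0.0368]
rz needed (tool z down) 0.822
```

```bash
python3 steer.py '[[1, 20.2, -76.2, 7.4, 0, 0, 0.5], [1, 20.2, -76.2, 7.4, 0, 0, 1], [1, 20.2, -76.2, 7.4, 0, 0, 1.5], [1, 20.2, -76.2, 7.4, 0, 0, 2], [1, 20.2, -76.2, 7.4, 0, 0, 2.5], [1, 20.2, -76.2, 7.4, 0, 0, 3], [1, 20.2, -76.2, 7.4, 0, 0, 3.5], [1, 20.2, -76.2, 7.4, 0, 0, 4.1], [1, 20.2, -76.2, 7.4, 0, 0, 4.1], [1, 20.2, -76.2, 7.4, 0, 0, 4.1]]'
cat >> h.py <<'E'
def lid(save=None):
    p=r.camera_params('wrist');im=r.snapshot('wrist');c=proj('wrist',[.43,.14,.02],p)
    hsv=cv2.cvtColor(im,cv2.COLOR_RGB2HSV);m=((hsv[...,0]>4)&(hsv[...,0]<16)&(hsv[...,1]>190)&(hsv[...,2]>120)).astype(np.uint8)
    n,l,st,ce=cv2.connectedComponentsWithStats(m);i=1+np.argmax(st[1:,4])
    v,u=np.where(l==i);h=cv2.convexHull(np.c_[u,v].astype(np.float32)).reshape(-1,2)
    W=np.array([atz('wrist',q,.02,p)[:2] for q in h]).astype(np.float32);print('lid',cv2.minEnclosingCircle(W),st[i],c)
    b=((im.max(2)<60)).astype(np.uint8);b[:st[i][1]-15]=0;n,l,s2,ce=cv2.connectedComponentsWithStats(b)
    for j in range(1,n):
        if 60<s2[j,4]<1500 and np.hypot(*(ce[j]-(st[i][:2]+st[i][2:4]/2)))<40:print('grip',s2[j],ce[j],atz('wrist',ce[j],.04,p))
    if save:cv2.imwrite(save,cv2.resize(im,(800,600))[:,:,::-1])
E
python3 - <<'E'
from h import *
lid('pics/w12.png');rel([.43,.14,.15],np.radians(-98.8));print(r.get_state()['q'])
E
```

```text
clock: 40.75
tool_pos: [0.4296, 0.1402, 0.2492]
eef_rot: [0.997, -0.074, -0.002, 0.001]
contact_force: [-0.6, -0.1, 0.6]
opening: 1.002
finger_force: 0.0
lid ((0.3851519823074341, 0.141026109457016), 0.03258015587925911) [ 257  183   53   51 1737] [278.8 172.6]
grip [276 203  17  22 320] [283.784375 213.253125] [0.386  0.1408 0.04  ]
pos [0.4305 0.1386 0.2495] tool y heading -1.7219 rel [-0.0005 -0.0015  0.0995]
rz needed (tool z down) 0.0024
[-0.38548797  0.45307867 -0.04223552  2.05329019  0.03236555  0.63885152
 -2.17145666]
```

View pics/w12.png

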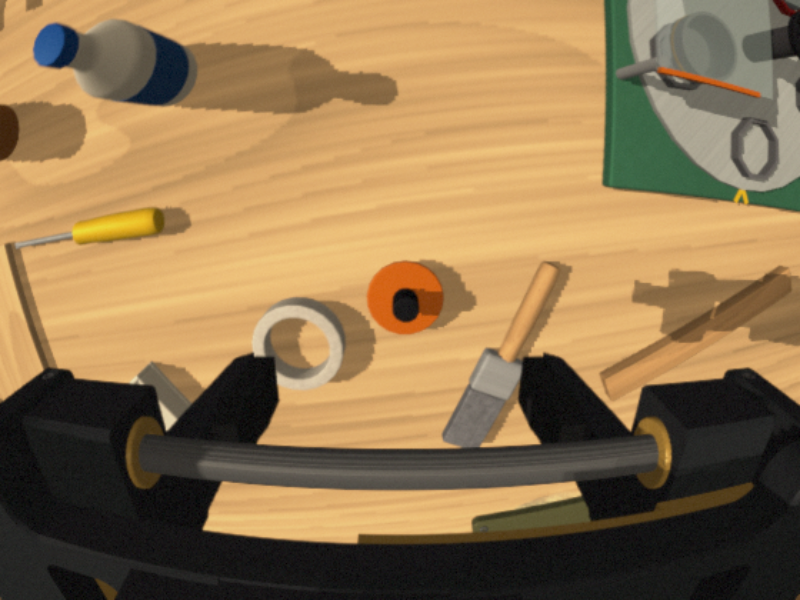

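The lid was knocked aside and now stands at (405,298), which is world (0.385,0.141). The grip is at (405,304), the tape roll at (298,342) still clear. An empty nest is at the V mark (741,195).

```bash
python3 steer.py '[[0.5, -9, 0.8, 0, 0, 0, 0], [0.5, -9, 0.8, 10, 0, 0, 0], [0.5, -9, 0.8, 20, 0, 0, 0], [0.5, -9, 0.8, 30, 0, 0, 0], [0.5, -9, 0.8, 30, 0, 0, 0], [0.5, -9, 0.8, 30, 0, 0, 0]]'
python3 - <<'E'
from h import *
lid();rel([.3853,.141,.026],np.radians(-98.8));print(r.get_state()['q'])
E
```

```text
clock: 41.4
tool_pos: [0.3859, 0.1404, 0.1003]
eef_rot: [0.997, -0.077, -0.001, 0.001]
contact_force: [-0.1, -0.2, 1.3]
opening: 0.507
finger_force: 0.0
lid ((0.38480642437934875, 0.14169397950172424), 0.03260868787765503) [ 234  172   87   83 4571] [269.8 154.7]
grip [263 205  30  39 986] [277.44421907 223.89858012] [0.3855 0.1416 0.04  ]
pos [0.387  0.1412 0.102 ] tool y heading -1.7255 rel [-0.0018  0.0005  0.076 ]
rz needed (tool z down) -0.0011
[-0.45617664  0.71867866 -0.01009295  2.31218727  0.06737396  0.10971494
 -2.25620195]
```

The lid lies near the inner reach limit: q6 is 0.11 and would run out on the way down. I'll lean the tool 0.15 rad about its own y, which is harmless for the grip, and keep that lean until the lid is placed.

Scaled: -0.15 rad is -0.75.

```bash
python3 steer.py '[[0.5, 0, 0, 0, 0, -0.4, 0], [0.5, 0, 0, 0, 0, -0.75, 0], [0.5, 0, 0, 0, 0, -0.75, 0], [0.5, 0, 0, 0, 0, -0.75, 0]]'
python3 - <<'E'
from h import *
lid();rel([.3853,.1415,.030],np.radians(-98.8));print(r.get_state()['q'])
print(R.from_quat(r.get_state()['eef_rot']).apply([0,0,1]))
E
```

```text
clock: 41.85
tool_pos: [0.3877, 0.1421, 0.1031]
eef_rot: [0.994, -0.077, -0.072, -0.007]
contact_force: [-0.3, 0.8, 0.5]
opening: 0.502
finger_force: 0.0
lid ((0.38433149456977844, 0.14151562750339508), 0.03272812068462372) [ 238  160   87   80 4341] [273.3 141.4]
grip [ 267  192   30   41 1054] [281.42409867 212.11954459] [0.3856 0.1412 0.04  ]
pos [0.3867 0.1422 0.1026] tool y heading -1.7234 rel [0.0093 0.001  0.0721]
rz needed (tool z down) 0.001
[-0.31023801  0.74024698 -0.14856176  2.18791901  0.05805044  0.34096025
 -2.20555505]
[-0.14317313  0.02339164 -0.98942119]
```

Units first: shifts go in units of 5 mm and turns go in units of 0.2 rad. So 0.072 m is 14.4, 0.068 m is 13.6.

```bash
python3 steer.py '[[0.5, 0.8, 0.2, 6, 0, 0, 0], [0.5, 1.4, 0.2, 11, 0, 0, 0], [0.5, 1.8, 0.2, 13.6, 0, 0, 0], [0.5, 1.9, 0.2, 14.4, 0, 0, 0], [0.5, 1.9, 0.2, 14.4, 0, 0, 0], [0.2, 1.9, 0.2, 14.4, 0, 0, 0], [0, 1.9, 0.2, 14.4, 0, 0, 0], [0, 1.9, 0.2, 14.4, 0, 0, 0], [0, 1.9, 0.2, 14.4, 0, 0, 0], [0, 1.9, 0.2, 14.4, 0, 0, 0]]' 20
python3 -c "
from h import *
rel([.489,-.2078,.2],np.radians(-98.8));print(r.get_state()['q'])"
```

```text
clock: 42.9
tool_pos: [0.3849, 0.1416, 0.0285]
eef_rot: [0.994, -0.076, -0.074, -0.006]
contact_force: [0.1, 0.2, 7.1]
opening: 0.242
finger_force: 20.0
pos [0.3849 0.1416 0.0285] tool y heading -1.7231 rel [ 0.1287  0.3295 -0.1929]
rz needed (tool z down) 0.0013
[-0.33027435  0.90119205 -0.11738701  2.21052066  0.07825988  0.16006141
 -2.21029762]
```

```bash
python3 steer.py '[[0, -0.8, 0, -6, 0, 0, 0], [0, -2, 0, -15, 0, 0, 0], [0, -3.6, 0, -25, 0, 0, 0], [0, 2, 10, -30, 0, 0, 0], [0, 25.8, 65.9, -38.6, 0, 0, 0], [0, 25.8, 65.9, -38.6, 0, 0, 0], [0, 25.8, 65.9, -38.6, 0, 0, 0], [0, 25.8, 65.9, -38.6, 0, 0, 0], [0, 25.8, 65.9, -38.6, 0, 0, 0], [0, 25.8, 65.9, -38.6, 0, 0, 0]]'
python3 steer.py '[[0, 0, 0, 0, 0, 0, 0], [0, 0, 0, 0, 0, 0, 0], [0, 0, 0, 0, 0, 0, 0], [0, 0, 0, 0, 0, 0, 0]]'
python3 - <<'E'
from h import *
s=r.get_state();rel([.489,-.2078,.075],np.radians(-98.8));print(s['q'],R.from_quat(s['eef_rot']).apply([0,0,1]))
p=r.camera_params('wrist');im=r.snapshot('wrist');sd=r.snapshot('side')
print('loading wrist',proj('wrist',[.4885,-.2075,.042],p)/1.4)
cv2.imwrite('pics/w13.png',np.hstack([cv2.resize(im,(400,300)),cv2.resize(sd[210:390,180:420],(400,300),interpolation=2)])[:,:,::-1])
E
```

```text
clock: 43.9
tool_pos: [0.4839, -0.1917, 0.198]
eef_rot: [0.994, -0.076, -0.075, -0.006]
contact_force: [1.2, 0.1, -1.1]
opening: 0.238
finger_force: 20.0
clock: 44.3
tool_pos: [0.4838, -0.1876, 0.1977]
eef_rot: [0.994, -0.074, -0.075, -0.006]
contact_force: [0.1, -0.2, -1.5]
opening: 0.243
finger_force: 20.0
pos [ 0.4838 -0.1876  0.1977] tool y heading -1.72 rel [0.0265 0.0194 0.12  ]
rz needed (tool z down) 0.0044
[ 0.37802134  0.67170201 -0.18119189  1.79076757  0.16466301  0.84566482
 -1.61189432] [-0.14865843  0.02345852 -0.98861032]
loading wrist [214.21428571 112.35714286]
```

View pics/w13.png

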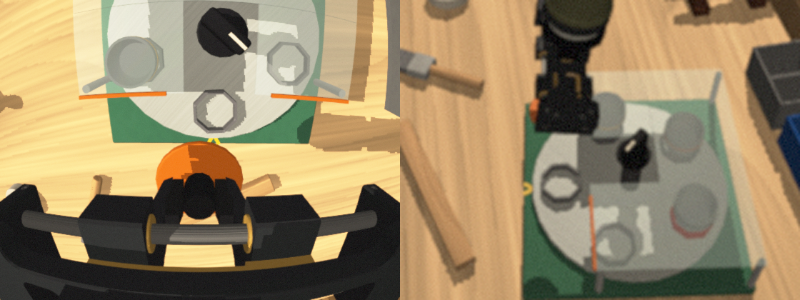

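The lid is held level, and the empty nest is at (215,112), where predicted. Three cups are visible under the hood. Lowering.

Scaled: 0.12 m is 24, 0.0265 m is 5.3.

```bash
python3 steer.py '[[0, 2, 3.8, 6, 0, 0, 0], [0, 3.6, 3.8, 14, 0, 0, 0], [0, 5, 3.8, 22, 0, 0, 0], [0, 5.3, 3.8, 24, 0, 0, 0], [0, 5.3, 3.8, 24, 0, 0, 0], [0, 5.3, 3.8, 24, 0, 0, 0], [0, 5.3, 3.8, 24, 0, 0, 0]]'
python3 -c "
from h import *
rel([.489,-.2078,.0595],np.radians(-98.8))"
```

```text
clock: 45.1
tool_pos: [0.4908, -0.2099, 0.0771]
eef_rot: [0.994, -0.076, -0.073, -0.005]
contact_force: [0.2, 0.5, -0.3]
opening: 0.242
finger_force: 20.0
pos [ 0.4908 -0.2099  0.0771] tool y heading -1.7228 rel [ 0.0005 -0.0018  0.0177]
rz needed (tool z down) 0.0016
```

```bash
python3 steer.py '[[0, 0, -0.3, 0.8, 0, 0, 0], [0, 0, -0.3, 1.8, 0, 0, 0], [0, 0.1, -0.3, 2.8, 0, 0, 0], [0, 0.1, -0.3, 3.5, 0, 0, 0], [0, 0.1, -0.3, 3.5, 0, 0, 0], [0, 0.1, -0.3, 3.5, 0, 0, 0]]'
```

```text
clock: 45.7
tool_pos: [0.4876, -0.2079, 0.0582]
eef_rot: [0.994, -0.076, -0.075, -0.006]
contact_force: [-0.5, 0.1, 4.7]
opening: 0.247
finger_force: 20.0
```

```bash
python3 steer.py '[[0.35, 0, 0, 0, 0, 0, 0], [0.5, 0, 0, 0, 0, 0, 0], [0.5, 0, 0, 0, 0, 0, 0], [0.5, 0, 0, 0, 0, 0, 0], [0.5, -0.6, 0, -4, 0, 0, 0], [0.5, -1.8, 0, -12, 0, 0, 0], [0.5, -3, 0, -20, 0, 0, 0], [0.5, -4.2, 0, -28, 0, 0, 0], [0.5, -6, 0, -40, 0, 0, 0], [0.5, -6, 0, -40, 0, 0, 0]]'
python3 steer.py '[[0.5, -10, 0, -8, 0, 0, 0], [0.5, -16, 0, -8, 0, 0, 0], [0.5, -16, 0, -8, 0, 0, 0], [0.5, -16, 0, -8, 0, 0, 0]]'
python3 - <<'E'
from h import *
lid('pics/w14.png')
E
```

```text
clock: 46.7
tool_pos: [0.4904, -0.2086, 0.265]
eef_rot: [0.995, -0.076, -0.07, -0.005]
contact_force: [0.4, 0.5, 0.0]
opening: 0.496
finger_force: 0.0
clock: 47.1
tool_pos: [0.4152, -0.1969, 0.3116]
eef_rot: [0.994, -0.076, -0.074, -0.006]
contact_force: [0.3, 0.5, -0.2]
opening: 0.5
finger_force: 0.0
lid ((0.4856632351875305, -0.2067004144191742), 0.034399472177028656) [ 252   54   53   52 1884] [ 68.6 165.9]
grip [270  73  18  17 242] [278.61983471  80.90082645] [ 0.4852 -0.2072  0.04  ]
```

View pics/w14.png

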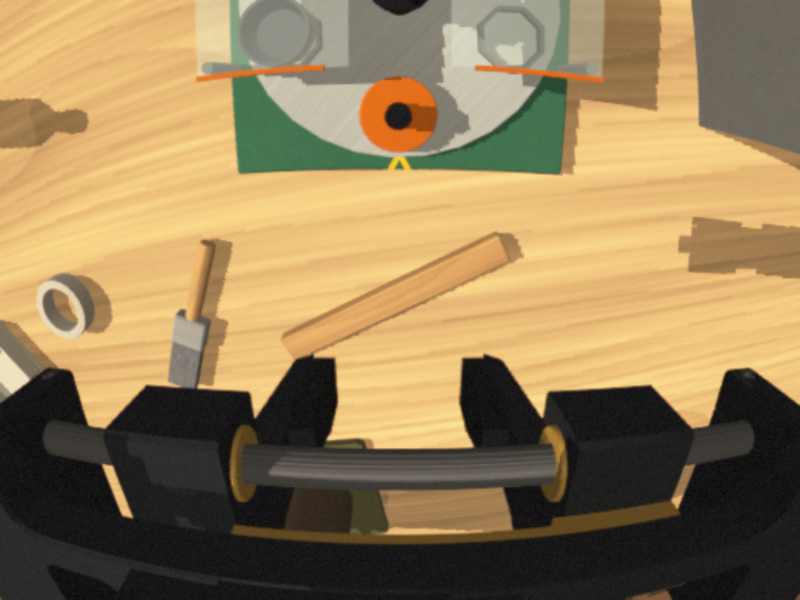

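The lid sits level in the nest at the V mark (398,115), seen at about (0.488,-0.207), and the robot is clear.

```bash
python3 -c "
from plant import r
print(r.finish_job())"
```

```text
the job is handed in; nothing more can be done
None
```

I loaded all three cups (cup4 was not in this run) from the red nest on, turned the knob to click 13, put the dust lid in the empty nest at the loading place, and handed the job in; no verdict came back.

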